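Dip the shop compressor's oil and hold the dipstick level for reading

ROBOT

A 7-joint arm with a two-finger parallel gripper is mounted at the origin on the work surface. World frame = base frame: x ahead of the robot, y to its left, z up, the work surface at z = 0. Lengths are in m, angles in rad, forces in N, time in s.
With the tool pointing down it reaches from about 0.4 to 0.85 m from the base axis. Payload 4.5 kg.
Tool frame: the origin (TCP) lies on the centre line of the jaws, within the pads' length; the fingertips stand 14 mm ahead of it and the grasp point (between the pads) lies 5 mm behind it (env.finger_overhang is the distance from the TCP to the fingertips, in m); z points along the fingers, y is the direction in which the jaws open and shut (so a half turn about z gives the same grasp; the last joint's range is limited). The gripper opens to 88 mm and grips with 3 to 60 N. Pads are 18 mm wide; open, the fingers measure 123 mm over their backs; the gripper's body (75 mm by 187 mm) begins 45 mm behind the grasp point.
Start: joints at [-1.077, 0.689, -0.195, 1.565, 0.157, 0.902, -0.215], TCP at [0.277, 0.56, 0.253] pointing down, gripper open.
Joint ranges: [-3.01, 3.01], [-0.46, 2.08], [-1.47, 1.51], [0.13, 2.56], [-1, 4.14], [0.04, 2.09], [-2.66, 2.66]. Speed limits (rad/s): [2.57, 2.57, 3.14, 3.14, 3.14, 3.14, 3.14].

INTERFACE

Orientations are given as a unit quaternion [w, x, y, z].
In Python, from cell import env, cams gives the robot as it stands.
- The arm moves only by the tool carry_out, never from a script. Its arguments are lists of equal length, an entry for each row: "linear": the shift along the tool's x, y, z in m, a list of three; "turn": the turn, a rotation vector about the tool's x, y, z in degrees, a list of three; "jaw": the finger opening in m, from 0 to 0.0881. A call has 1 to 8 rows; each row is the pose to reach, as a shift and turn from the pose commanded when the call began, along the tool's axes at that moment; what a row does not reach only later rows make up. A row lasts 1/10 s, in which the tool goes at most 50 mm and 8.59 degrees, less where a joint would pass 70% of its speed; a pose out of reach is approached as far as the arm can. A call with a gripper value outside its range is refused whole. The fingers move at their own pace and stop on an object; "force" is the grip in N (left out, the last holds). Time passes only in rows, so rows that repeat a pose let the fingers close. It gives the time, the measured TCP pose, the force and the opening at its end, in the units of the state.
- env.read_state(): the state, without advancing time (a new reading comes with each control period).
- cams.get_image(name): name is "side" or "top"; returns a dict with "image" (384x512x3 uint8, red, green, blue), "vfov" (degrees; the focal length in pixels is half the picture's height over the tangent of half this angle, whatever the lens; pixels are square), "cx", "cy" (the principal point, pixels), "origin" and "rotation" of the camera in the world. Camera axes: x right, y down, z forward; pixel columns grow to the right and rows downward; lengths in m; the calibration is good to about 2 mm. A picture is of the moment at which its call begins. There is no depth.
- env.sign_off(): hands the job in, once; it reports no verdict.
The state is a dict: "clock": time; "qpos": joint angles; "qd": joint speeds; "tau": joint torques, N m; "position": TCP position; "tool_rot": TCP orientation; "wrist_force": force on the tool from outside, world axes, zero at the start; "moment": the same for the moment, N m; "grip_width": opening from 0.0 (shut) to 1.0 (fully open).
Only numpy, scipy, OpenCV 4.12 (cv2) and the standard library are available. Lean on these libraries where they do the work, as an engineer would, in place of code of your own. Each camera call takes 0.05 s, during which the arm holds its last target. There are 200 camera calls.

TASK

Check the oil of the workshop's air compressor: take the wiped dipstick by its yellow handle from the oak rest, push it down the compressor's dipstick tube until its collar sits on the tube's mouth, pause there for half a second, then draw it right out. Finish while still holding it by the handle, level and still, with its tip a hand's breadth above the drip tray, touching nothing else, ready to be read. Do not put the dipstick down on the bench or in the tray, and leave the oil bottle, tape measure and oak offcut where they are.

Things in the scene. Friction and masses are not known exactly. Their poses are not given: they have to be found in the camera images.
- dipstick: Loose dipstick, about 60 g, round, 180 mm long. Origin on the axis at the collar's underside (sits on the tube's mouth); x axis along the rod to the tip. Steel rod 7 mm diameter, x = 0 to 125 mm, marks and copper band at 95 to 115; yellow collar 28 mm diameter, x = 0 to -5; yellow handle 18 mm diameter, x = -5 to -55, grip at its middle, x = -30. Starts lying level; lift straight up.
- dipstick_tip (a point): The end of the dipstick's rod, 125 mm from the collar's underside, on the axis.
- rest: Fixed oak rest: base 120 x 64 x 12 mm, uprights 12 mm thick, 50 wide at x = -47 and +47 with open-topped slots 12 wide, 14 deep, top 66 mm above the bench. Origin: centre of underside, z up. The dipstick lies along its x axis, tip to +x, axis 55 mm above the bench, collar's underside at x = -62 mm: collar and handle overhang freely.
- compressor: Fixed air compressor, z up, origin at bench level under the blue pump's cylinder. Base plate x +-130, y -360 to +80 mm. Crankcase 130 x 130, 133 high; finned cylinder radius 49, head 100 x 100, filter top 282 mm. Motor at y = -260, top 197; yellow belt guard x = 88 to 124, top 204. Upright dipstick tube at x = -30, y = +120, with free room on its +y and -x sides.
- tube_mouth (a point): Centre of the rim of the upright dipstick tube, 165 mm above the bench; z axis straight up out of the tube. Steel tube 21 mm outside, 13 mm bore, its top 12 mm flared to a rim of 32 mm outside, 24 mm inside; open for 133 mm below the rim, more than the rod's 125 mm.
- drip_tray: Fixed dark steel drip tray 200 x 160 mm (x, y), 25 mm high, walls 3 mm, open on top. Origin at the centre of its underside, z up.
- oil_bottle: Loose black oil bottle with red cap, 68 mm diameter, 190 mm high, standing. Origin at the centre of its underside.
- tape_measure: Loose yellow tape measure, 66 x 38 x 62 mm high. Origin at the centre of its underside.
- oak_offcut: Loose oak offcut 90 x 70 x 38 mm. Origin at the centre of its underside.
Things that resemble listed ones, but are neither listed nor needed, are in the scene too. Of the things like the dipstick, leave any that is turquoise; of the rest the larger one is meant.

How it is judged:
On the way, in this order (a step that is already met when the one before it is completed fails the run):
1. the dipstick is home in the tube: collar's underside within 3 mm of the mouth's height and 5 mm of its centre, rod in line with the tube (z of dipstick in the frame of tube_mouth below 0.003 m and horizontal distance between dipstick and tube_mouth below 0.005 m and angle between the x axis of dipstick and the z axis of tube_mouth, either way round below 0.07 rad and z of dipstick_tip in the frame of tube_mouth below -0.115 m), for 0.2 s.
2. the tip is drawn right out of the tube, in the gripper (z of dipstick_tip in the frame of tube_mouth above 0.003 m and contact force between dipstick and the fingers above 0.5 N), for 0.1 s.
At the end, for the whole second after the job is handed in: After having been home in the tube and drawn out, the dipstick is held in the gripper's fingers and by nothing else, still, within 0.2 rad of level, its tip over the drip tray's area and 50 to 250 mm above the bench (contact force between dipstick and the fingers above 0.5 N and angle between dipstick's own x axis and vertical between 1.37 and 1.77 rad and x of dipstick_tip in the frame of drip_tray between -0.1 and 0.1 m and y of dipstick_tip in the frame of drip_tray between -0.08 and 0.08 m and z of dipstick_tip in the frame of drip_tray between 0.05 and 0.25 m and linear speed of dipstick below 0.03 m/s and angular speed of dipstick below 0.3 rad/s and contact force between dipstick and compressor below 0.1 N and contact force between dipstick and rest below 0.1 N and contact force between dipstick and drip_tray below 0.1 N and contact force between dipstick and oil_bottle below 0.1 N and contact force between dipstick and tape_measure below 0.1 N and contact force between dipstick and oak_offcut below 0.1 N); the arm keeps its last pose, push and grip.
It fails at once if the oil bottle is shifted by more than 30 mm or tipped (distance of oil_bottle from where it was at the start of the episode above 0.03 m or angle between oil_bottle's own z axis and vertical above 0.5 rad).
It fails at once if the tape measure is shifted by more than 30 mm (distance of tape_measure from where it was at the start of the episode above 0.03 m).
It fails at once if the oak offcut is shifted by more than 30 mm (distance of oak_offcut from where it was at the start of the episode above 0.03 m).
It fails at once if the wiped dipstick is let down onto the bench or the tray floor (height (world z) of dipstick_tip below 0.006 m or height (world z) of dipstick below 0.016 m).
It also fails if it takes over 64 s, if anything falls off the work surface, if the arm or the gripper's body presses on something with over 40 N, if the wrist force passes 120 N, or if a joint passes its speed limit or range.

## Working session

There is one attempt and no reset: what is moved stays moved. The work goes in short steps, Python scripts to look and compute and a tool call to move; the robot and the scene stay as the last step left them, time stands still between calls to the robot, and variables do not carry over. Pictures are saved under pics/ and viewed, on a budget of 10 in all, crops included, one or two more only if the job needs it, and the job is handed in when it is done.

Besides the shell and the picture viewer there is one more tool, called after "Emit:" as name(argument=value, ...) on one line, values as JSON. carry_out: Moves the arm, as the interface text tells. Its arguments: {"type":"object","properties":{"linear":{"type":"array"},"turn":{"type":"array"},"jaw":{"type":"array"},"force":{"type":"number"}},"required":["linear","turn","jaw"]}

```bash
ls; mkdir -p pics; python3 - <<'E'
from cell import env,cams
import cv2,numpy as np
print(env.read_state())
for n in("side","top"):
    d=cams.get_image(n); cv2.imwrite(f"pics/{n}0.png",d["image"][:,:,::-1])
    print(n,d["vfov"],d["cx"],d["cy"],d["origin"],d["rotation"],[k for k in d])
E
```

```text
pics
{'clock': 0.0, 'qpos': array([-1.07723502,  0.6900081 , -0.1945316 ,  1.5663405 ,  0.15734029,
        0.90245816, -0.21510204]), 'qd': array([-1.83660294e-03, -1.38310433e-03,  9.86745743e-05, -1.67052743e-03,
       -8.79594109e-04, -1.15842716e-03,  1.66044853e-03]), 'tau': array([-3.15865582e-04, -5.27556825e+01, -1.26688320e+00, -1.53428435e+01,
       -5.25525946e-02,  6.55674419e-03,  1.82118947e-04]), 'position': array([0.27711044, 0.55954559, 0.25189633]), 'tool_rot': array([-1.36383967e-04,  2.27802550e-01,  9.73706924e-01, -8.98210978e-04]), 'wrist_force': array([-0.11943206,  0.07058633, -0.41068305]), 'moment': array([ 0.02464075, -0.04754605, -0.00749463]), 'grip_width': 0.9985261568371259}
side 54.23513790483859 261.4137073652186 184.8393016172377 [ 0.06696762 -0.55371893  0.57257553] [-0.45032211  0.830072   -0.28479115  0.1645736 ] ['image', 'vfov', 'cx', 'cy', 'origin', 'rotation']
top 48.09498366118863 261.33712323416125 192.45955901094317 [0.29388437 0.03468948 1.16240354] [ 0.07020323 -0.66084778  0.74347948 -0.07476621] ['image', 'vfov', 'cx', 'cy', 'origin', 'rotation']
```

View pictures.

View pics/side0.png

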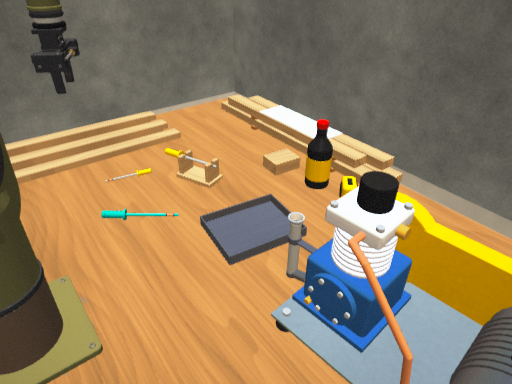

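View pics/top0.png

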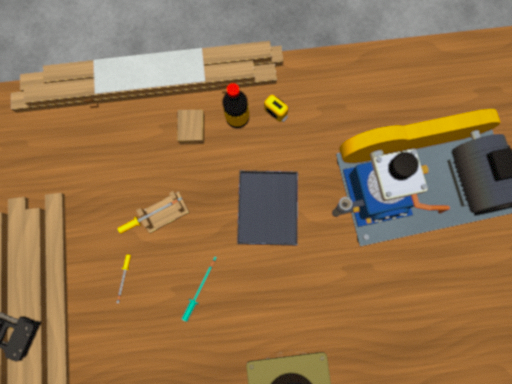

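Pictures: side – rest with dipstick handle at (174,153), small yellow-handled lookalike (145,171), turquoise one (115,214), tube rim (297,217), tray centre (250,227). Top – handle (128,226), rest (163,211), small yellow (127,260), turquoise (187,312), tray (268,207), tube mouth (345,203), tape (276,106), bottle (235,105), offcut (190,126).

Candidates (top): turquoise at (187,312) – excluded; small yellow (127,260); larger yellow in the oak rest (128,226) – chosen. Checking in a close crop.

```bash
cat > h.py <<'E'
import numpy as np,cv2
from scipy.spatial.transform import Rotation as R
def Rq(q): return R.from_quat(np.roll(np.asarray(q,float),-1))
class Cam:
    def __init__(s,d):
        s.im=d["image"];s.f=s.im.shape[0]/2/np.tan(np.radians(d["vfov"]/2))
        s.c=np.array([d["cx"],d["cy"]]);s.o=np.array(d["origin"]);s.R=Rq(d["rotation"]).as_matrix()
    def dir(s,p): 
        v=s.R@np.array([*((np.asarray(p,float)-s.c)/s.f),1]); return v/np.linalg.norm(v)
    def plane(s,p,z): v=s.dir(p); return s.o+v*(z-s.o[2])/v[2]
    def proj(s,X): v=s.R.T@(np.asarray(X,float)-s.o); return s.c+s.f*v[:2]/v[2]
def tri(c1,p1,c2,p2):
    A=np.zeros((3,3));b=np.zeros(3)
    for c,p in((c1,p1),(c2,p2)):
        v=c.dir(p);M=np.eye(3)-np.outer(v,v);A+=M;b+=M@c.o
    return np.linalg.solve(A,b)
def yellow(im):
    h=cv2.cvtColor(im,cv2.COLOR_RGB2HSV); return cv2.inRange(h,(22,200,120),(32,255,255))
E
python3 - <<'E'
from cell import cams; from h import *
import pickle
D={n:cams.get_image(n) for n in("side","top")}
pickle.dump(D,open("d0.pkl","wb"))
for n in D:
    c=Cam(D[n]);m=yellow(c.im)
    k,_,st,ce=cv2.connectedComponentsWithStats(m)
    print(n,[(st[i].tolist(),ce[i].round(1).tolist()) for i in range(1,k) if st[i,4]>15])
t=D["top"]["image"];s=D["side"]["image"]
z=lambda a:cv2.resize(a,(400,300),interpolation=cv2.INTER_CUBIC)
cv2.imwrite("pics/crop1.png",np.vstack([np.hstack([z(t[175:250,105:205]),z(t[175:235,310:390])]),np.hstack([z(s[135:198,150:234]),z(s[200:290,260:380])])])[:,:,::-1])
E
```

```text
side [([165, 148, 19, 9, 99], [172.9, 151.8]), ([307, 155, 9, 7, 16], [310.4, 158.9]), ([137, 168, 14, 8, 63], [143.5, 171.2]), ([341, 176, 16, 20, 198], [347.7, 184.1]), ([395, 192, 117, 83, 1823], [456.9, 237.4])]
top [([265, 95, 23, 22, 278], [275.9, 105.3]), ([350, 109, 150, 44, 2339], [423.4, 128.3]), ([117, 217, 23, 16, 160], [128.0, 225.2]), ([122, 254, 9, 16, 85], [126.4, 261.6])]
```

View pics/crop1.png

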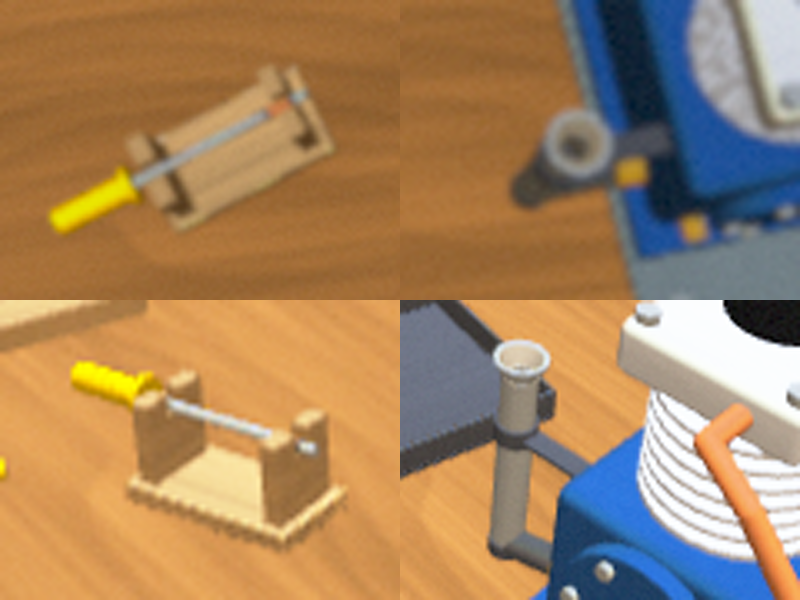

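The crop confirms the choice: thick yellow handle with collar overhanging the oak rest, rod with copper band running through both slots (top: handle end ≈(120,230.5), collar ≈(136.5,221), tip ≈(180,199)); tube rim top ≈(345.4,203.4), side ≈(296,217).

```bash
python3 - <<'E'
from h import *; import pickle
from cell import env
print([a for a in dir(env) if a[0]!='_'], env.finger_overhang)
D=pickle.load(open("d0.pkl","rb"));T=Cam(D["top"]);S=Cam(D["side"])
np.set_printoptions(precision=4,suppress=True)
# handle: axis ends from yellow blob, top
def ends(c,box):
    m=yellow(c.im);x0,y0,x1,y1=box;P=np.argwhere(m[y0:y1,x0:x1]>0)[:,::-1]+[x0,y0]
    mu=P.mean(0);u=np.linalg.svd(P-mu,full_matrices=False)[2][0];t=(P-mu)@u
    return mu,u,mu+u*(t.min()-.5),mu+u*(t.max()+.5)
for c,b,n in((T,(112,212,145,238),"top"),(S,(160,145,188,160),"side")):
    mu,u,a,e=ends(c,b);print(n,mu,a,e);print([c.plane(p,.055) for p in(mu,a,e)])
print("tip top",T.plane((179.6,199.),.055))
print("tip side",S.plane((150+313/400*84,135+148/300*63),.055))
# rim
print("rim tri",tri(T,(345.3,203.3),S,(296,217.1)),T.plane((345.3,203.3),.165),S.plane((296,217.1),.165))
# tray
h=cv2.cvtColor(T.im,cv2.COLOR_RGB2HSV)
m=cv2.inRange(T.im,(30,35,45),(75,80,100));m[:,:230]=0;m[:,305:]=0;m[:160]=0;m[255:]=0
cs=max(cv2.findContours(m,0,2)[0],key=cv2.contourArea);r=cv2.minAreaRect(cs);print(r)
print("tray",[T.plane(p,.025) for p in cv2.boxPoints(r)],T.plane(r[0],.025))
# bottle/tape/offcut bench positions
for n,p,z in(("cap",(233,90),.19),("tape",(276,106),.062),("offcut",(190,126),.038),("guardL",(345,155),.2),("headC",(402,165),.282)):print(n,T.plane(p,z))
print(T.proj((.277,.56,.25)),S.proj((.277,.56,.25)))
E
```

```text
['MotionError', 'finger_overhang', 'read_state', 'sign_off'] 0.014
top [128.0312 225.175 ] [138.4374 219.6364] [116.9926 231.0503]
[array([0.4784, 0.3672, 0.055 ]), array([0.4897, 0.3395, 0.055 ]), array([0.4665, 0.3964, 0.055 ])]
side [172.9495 151.8485] [164.2597 150.3915] [183.4061 153.6017]
[array([0.478 , 0.3693, 0.055 ]), array([0.4618, 0.3928, 0.055 ]), array([0.4972, 0.3414, 0.055 ])]
tip top [0.5316 0.2289 0.055 ]
tip side [0.5331 0.2235 0.055 ]
rim tri [ 0.4524 -0.1779  0.1621] [ 0.4518 -0.1772  0.165 ] [ 0.4498 -0.1806  0.165 ]
((267.4415283203125, 207.2805633544922), (57.391395568847656, 71.89945220947266), 1.4688007831573486)
tray [array([0.4035, 0.0906, 0.025 ]), array([0.5975, 0.0649, 0.025 ]), array([ 0.5749, -0.09  ,  0.025 ]), array([ 0.3819, -0.0591,  0.025 ])] [0.4877 0.0018 0.025 ]
cap [0.7564 0.0551 0.19  ]
tape [ 0.7567 -0.0538  0.062 ]
offcut [0.7366 0.1873 0.038 ]
guardL [ 0.5591 -0.1869  0.2   ]
headC [ 0.5005 -0.2841  0.282 ]
[  9.727  321.0955] [64.4972 81.976 ]
```

Emit:
carry_out(linear=[[-0.033, -0.01, 0.01], [-0.066, -0.02, 0.02], [-0.1, -0.03, 0.02], [-0.13, -0.04, 0.03]], turn=[[0, -5, 0], [0, -10, 5], [0, -15, 10], [0, -20, 15]], jaw=[0.088, 0.088, 0.088, 0.088])

```text
clock: 0.6
position: [0.3778, 0.4657, 0.2238]
tool_rot: [0.171, 0.351, 0.92, -0.039]
wrist_force: [0.1, -0.4, -0.7]
grip_width: 0.998
```

```bash
cat >> h.py <<'E'
def log():
    from cell import env; import pickle,os
    s=env.read_state();L=pickle.load(open("log.pkl","rb")) if os.path.exists("log.pkl") else []
    L.append((s["qpos"],s["position"],s["tool_rot"]));pickle.dump(L,open("log.pkl","wb"));return s
E
python3 -c "
from h import *
s=log();print(s['clock'],s['qpos'],s['position'],s['tool_rot'],s['wrist_force'])"
```

```text
0.6 [-1.21611881  0.71583858  0.12375402  1.70567586  0.37313717  0.8089943
 -0.54933766] [0.37779048 0.46572029 0.22382821] [ 0.17050963  0.35100601  0.91990725 -0.03862512] [ 0.08354911 -0.37514113 -0.69673958]
```

Emit:
carry_out(linear=[[-0.03, -0.01, 0.01], [-0.06, -0.02, 0.01], [-0.09, -0.03, 0.02], [-0.12, -0.04, 0.03]], turn=[[0, 7, 7], [0, 14, 14], [0, 21, 21], [0, 21, 28]], jaw=[0.088, 0.088, 0.088, 0.088])

```text
clock: 1.0
position: [0.445, 0.3524, 0.234]
tool_rot: [0.007, 0.555, 0.83, 0.064]
wrist_force: [1.0, -0.2, -0.6]
grip_width: 0.999
```

```bash
python3 -c "
from h import *
s=log();print(s['clock'],s['qpos'],s['position'],s['tool_rot'],s['wrist_force'])"
```

```text
1.0 [-0.70089885  0.59033448 -0.06569665  1.88436263  0.04189581  0.54004818
 -0.39585462] [0.44504615 0.3523866  0.23396697] [0.0071587  0.55476367 0.82950548 0.06408344] [ 0.97632805 -0.22357196 -0.6394977 ]
```

```bash
cat > kin.py <<'E'
from h import *; import pickle,itertools
from scipy.optimize import least_squares
S0=(np.array([-1.07723502,.6900081,-.1945316,1.5663405,.15734029,.90245816,-.21510204]),np.array([.27711044,.55954559,.25189633]),np.array([-1.36383967e-04,2.27802550e-01,9.73706924e-01,-8.98210978e-04]))
def fk(p,sg,q):
    a,b,h,L1,L2,L3,e1,e2=p
    Z=lambda t:R.from_euler('z',t); Y=lambda t:R.from_euler('y',t)
    r=Z(sg[0]*q[0]+a)*Y(sg[1]*q[1]); x=np.array([0,0,h])
    x=x+r.apply([0,0,L1]); r=r*Z(sg[2]*q[2]); x=x+r.apply([e1,0,0]); r=r*Y(sg[3]*q[3])
    x=x+r.apply([-e1,0,L2]); r=r*Z(sg[4]*q[4])*Y(sg[5]*q[5]); x=x+r.apply([e2,0,L3]); r=r*Z(sg[6]*q[6]+b)
    return x,r
def res(p,sg,L): 
    o=[]
    for q,x,w in L:
        X,r=fk(p,sg,q); o+=[*(X-x),*(0.3*(r.inv()*Rq(w)).as_rotvec())]
    return np.array(o)
def fit():
    L=[S0]+pickle.load(open("log.pkl","rb"));best=[]
    for s in itertools.product((1,-1),repeat=7):
        for a in(0,2,4):
            f=least_squares(res,[a,0,.35,.4,.4,.2,0,0],args=(s,L),max_nfev=40);best.append((f.cost,s,f.x))
    best.sort(key=lambda t:t[0]);return best
E
time python3 - <<'E'
from kin import *
np.set_printoptions(precision=4,suppress=True)
B=fit()
for c,s,x in B[:6]:print(c,s,x)
pickle.dump(B[0][1:],open("kin.pkl","wb"))
E
```

```text
6.371423022112743e-05 (-1, -1, -1, -1, -1, -1, -1) [ 3.0746 -1.6362  0.306   0.612   0.3352  0.3176 -0.0058 -0.0288]
6.371423022114528e-05 (-1, 1, -1, 1, -1, 1, -1) [-0.067   1.5054  0.306   0.612   0.3352  0.3176  0.0058  0.0288]
6.371423022127251e-05 (-1, -1, -1, -1, -1, -1, -1) [ 3.0746 -1.6362  0.306   0.612   0.3352  0.3176 -0.0058 -0.0288]
0.01025488143401821 (-1, -1, -1, -1, -1, -1, 1) [ 3.0811 -0.8564  0.2919  0.6358  0.3299  0.3261 -0.0054 -0.0398]
0.010254881434018365 (-1, -1, -1, -1, -1, -1, 1) [ 3.0811 -0.8564  0.2919  0.6358  0.3299  0.3261 -0.0054 -0.0398]
0.010254881434018431 (-1, 1, -1, 1, -1, 1, 1) [-0.0605  2.2852  0.2919  0.6358  0.3299  0.3261  0.0054  0.0398]
real	0m50.475s
user	0m50.666s
sys	0m0.099s
```

```bash
python3 - <<'E'
from kin import *
np.set_printoptions(precision=4,suppress=True)
L=[S0]+pickle.load(open("log.pkl","rb"))
sg=np.array([-1,1,-1,1,-1,1,-1])
def ori(o,q): return R.from_euler('ZYZYZYZ'[:3],(sg*q+o)[:3])*R.from_euler('YZY',(sg*q+o)[3:6])*R.from_euler('z',(sg*q+o)[6])
f=lambda p:np.concatenate([(ori(p,q).inv()*Rq(w)).as_rotvec() for q,x,w in L])
f2=lambda p:f([p[0],0,0,0,0,0,p[1]])
r=least_squares(f2,[0,1.5]);print(r.x,r.fun)
r=least_squares(lambda p:np.r_[f(p),.02*(p-[0,0,0,0,0,0,np.pi/2])],[0,0,0,0,0,0,1.5]);print(r.x,r.fun[:9])
# positions with given orientation offsets 0
def pos(p,q):
    t=sg*q;Z=lambda t:R.from_euler('z',t);Y=lambda t:R.from_euler('y',t)
    r=Z(t[0]+a0);x=np.array([0,0,p[0]])+r.apply([p[1],p[2],0]);r=r*Y(t[1]);x=x+r.apply([0,0,p[3]]);r=r*Z(t[2]);x=x+r.apply([p[4],p[5],0]);r=r*Y(t[3])
    x=x+r.apply([p[6],0,p[7]]);r=r*Z(t[4])*Y(t[5]);return x+r.apply([p[8],p[9],p[10]])
for a0 in(0,-.067):
    g=lambda p:np.r_[np.concatenate([pos(p,q)-x for q,x,w in L]),.01*(p-[.33,0,0,.4,0,0,0,.4,0,0,.2])]
    s=least_squares(g,[.33,0,0,.4,0,0,0,.4,0,0,.2]);print(a0,s.x,s.fun[:9])
E
```

```text
[-0.      1.5708] [ 0.  0.  0. -0.  0. -0.  0.  0. -0.]
[ 0.      0.     -0.     -0.      0.      0.      1.5708] [ 0. -0.  0. -0.  0. -0. -0.  0. -0.]
0 [ 0.3798  0.0345 -0.0326  0.5376  0.028  -0.0217  0.0202  0.3448  0.0242
  0.0092  0.2925] [-0.0001  0.      0.     -0.0001 -0.      0.      0.0001 -0.0001 -0.0001]
-0.067 [ 0.3824  0.0122 -0.0203  0.5397  0.0619  0.0433  0.0248  0.3314  0.0188
 -0.0317  0.2884] [-0.      0.      0.0001 -0.0001 -0.     -0.      0.0001 -0.0001 -0.0001]
```

```bash
cat > kin2.py <<'E'
from kin import *
sg=np.array([-1,1,-1,1,-1,1,-1])
lo=np.array([-3.01,-.46,-1.47,.13,-1,.04,-2.66]);hi=np.array([3.01,2.08,1.51,2.56,4.14,2.09,2.66])
def fkp(p,q):
    t=sg*q;Z=lambda t:R.from_euler('z',t);Y=lambda t:R.from_euler('y',t)
    r=Z(t[0]);x=np.array([0,0,p[0]])+r.apply([p[1],p[2],0]);r=r*Y(t[1]);x=x+r.apply([0,0,p[3]]);r=r*Z(t[2]);x=x+r.apply([p[4],p[5],0]);r=r*Y(t[3]);el=x
    x=x+r.apply([p[6],0,p[7]]);wr=x;r=r*Z(t[4])*Y(t[5]);return x+r.apply([p[8],p[9],p[10]]),r*Z(t[6]+np.pi/2),el,wr
P0=np.array([.365,0,.03,.395,.02,-.03,-.02,.385,.05,0,.28])
def fitp(w=.003):
    L=[S0]+pickle.load(open("log.pkl","rb"))
    return least_squares(lambda p:np.r_[np.concatenate([fkp(p,q)[0]-x for q,x,_ in L]),w*(p-P0)],P0)
def ik(p,X,Rt,n=40,seed=0,q0=None):
    g=np.random.default_rng(seed);best=None
    f=lambda q:(lambda F:np.r_[F[0]-X,.3*(F[1].inv()*Rt).as_rotvec(),.0005*(q-qr)])(fkp(p,q))
    for i in range(n):
        qr=q0 if (q0 is not None) else (lo+hi)/2
        s=least_squares(f,np.clip(q0,lo+.02,hi-.02) if (q0 is not None and i==0) else g.uniform(lo+.02,hi-.02),bounds=(lo+.01,hi-.01),max_nfev=60)
        e=np.abs(s.fun[:6]).max()
        if best is None or (e>.003,s.cost)<(best[0]>.003,best[2]): best=(e,s.x,s.cost)
    return best
def toolR(zt,d,s):  # tool z, rod dir d, s=+1: d side is +x_t, -1: -x_t ; y = z x x
    zt=np.array(zt,float)/np.linalg.norm(zt);d=np.array(d,float);y=np.cross(zt,s*d);y/=np.linalg.norm(y)
    return R.from_matrix(np.stack([np.cross(y,zt),y,zt],1))
E
python3 - <<'E'
from kin2 import *
np.set_printoptions(precision=3,suppress=True)
s=fitp();p=s.x;print(p,np.abs(s.fun[:9]).max());pickle.dump(p,open("p.pkl","wb"))
q0=pickle.load(open("log.pkl","rb"))[-1][0]
G=np.array([.4757,.372,.055]);d=np.array([.36,-.933,0])
for tilt in(0,30,45):
  for sd in(-1,1):
    z=np.cos(np.radians(tilt))*np.array([0,0,-1])+np.sin(np.radians(tilt))*d
    b=ik(p,G+.005*z,toolR(z,d,sd),8,q0=q0);print("pick",tilt,sd,round(b[0],4),b[1])
    for az in(-180,-150,-120,-100,-80,-60):
        a=np.radians(az);h=np.array([np.cos(a),np.sin(a),0]);t=np.radians(tilt)
        z=np.cos(t)*h+[0,0,-np.sin(t)]
        o=[]
        for hh in(.195,.33): 
            c=ik(p,np.array([.451,-.178,hh])+.005*z,toolR(z,[0,0,-1],sd),6,q0=b[1]);o+=[round(c[0],3),c[1]]
        print("  ins",az,*o)
E
```

```text
[ 0.382  0.038 -0.034  0.537  0.031 -0.021  0.023  0.344  0.028  0.011
  0.291] 1.006932802921634e-05
pick 0 -1 0.0 [-0.725  0.97  -0.026  1.713  0.048  0.459 -0.414]
  ins -180 0.005 [-0.161  1.528  0.845  1.194 -0.088  2.08   2.374] 0.011 [-0.249  1.408  1.091  1.324  0.03   2.08   2.65 ]
  ins -150 0.0 [ 0.034  1.319 -0.081  1.335  0.603  2.025  1.773] 0.0 [-0.019  1.09   0.027  1.442  0.602  2.08   1.922]
  ins -120 0.0 [-0.261  1.276  0.114  1.673  0.815  1.624  1.787] 0.0 [-0.262  1.024  0.124  1.774  0.856  1.721  1.902]
  ins -100 0.0 [-0.459  1.303  0.239  1.937  1.006  1.328  1.619] 0.0 [-0.461  1.022  0.262  2.046  1.05   1.42   1.758]
  ins -80 0.0 [-0.666  1.438  0.399  2.223  1.338  1.035  1.215] 0.0 [-0.641  1.112  0.42   2.356  1.399  1.144  1.371]
  ins -60 0.0 [-0.628  1.625  0.323  2.512  1.779  1.294  0.563] 0.012 [-0.08   1.183 -0.518  2.55   1.494  2.08   1.058]
pick 0 1 0.0 [-1.034  1.06   0.574  1.798 -0.99   0.603 -2.604]
  ins -180 0.005 [-0.162  1.529  0.846  1.194 -0.088  2.08  -0.767] 0.01 [-0.289  1.546  1.348  1.32  -0.048  2.08  -0.245]
  ins -150 0.0 
[... 3047 characters left out ...]
 1.198  0.971  1.557 -0.448  1.49  -0.719] 0.0 [-0.294  1.07   1.167  1.509 -0.363  1.701 -0.618]
  ins -150 0.0 [-0.392  1.127  0.907  1.692 -0.229  1.167 -0.527] 0.0 [-0.413  0.907  0.952  1.635 -0.057  1.371 -0.539]
  ins -120 0.0 [-0.57   1.095  0.948  1.927 -0.131  0.736 -0.259] 0.0 [-0.572  0.794  0.911  1.86   0.179  0.987 -0.399]
  ins -100 0.0 [-0.582  0.983  0.758  2.107  0.38   0.428 -0.575] 0.0 [-0.631  0.686  0.826  2.041  0.456  0.726 -0.45 ]
  ins -80 0.0 [-0.706  1.167  1.074  2.485  3.71   0.296  2.65 ] 0.0 [-0.759  0.681  0.99   2.233  0.639  0.35  -0.362]
  ins -60 0.0 [ 0.331  1.059 -0.954  2.5    1.746  1.589 -1.55 ] 0.0 [ 0.037  0.451 -0.377  2.43   1.546  0.919 -1.169]
```

```bash
cat >> kin2.py <<'E'
def rel(s,X,Rt):
    R0=Rq(s["tool_rot"]);return R0.inv().apply(X-s["position"]),np.degrees((R0.inv()*Rt).as_rotvec())
G=np.array([.4757,.372,.055]);d=np.array([.36,-.933,0]);c3,s3=np.cos(np.pi/6),np.sin(np.pi/6)
zp=c3*np.array([0,0,-1])+s3*d;Rp=toolR(zp,d,-1)
E
python3 - <<'E'
from kin2 import *; from cell import env
np.set_printoptions(precision=4,suppress=True)
D=pickle.load(open("d0.pkl","rb"));T=Cam(D["top"])
for q in((127.5,255),(126.4,261.6),(118,302)):print(T.plane(q,.006))
print(rel(env.read_state(),G-.085*zp,Rp))
E
```

```text
[0.4067 0.3876 0.006 ]
[0.3896 0.3915 0.006 ]
[0.2878 0.4188 0.006 ]
(array([0.0425, 0.0244, 0.1116]), array([  6.746 , -33.447 ,  -0.3895]))
```

Emit:
carry_out(linear=[[0.008, 0.005, 0.022], [0.017, 0.01, 0.044], [0.026, 0.015, 0.067], [0.034, 0.02, 0.09], [0.0425, 0.0245, 0.1115], [0.0425, 0.0245, 0.1115], [0.0425, 0.0245, 0.1115]], turn=[[1.3, -6.7, 0], [2.7, -13.4, 0], [4, -20, -0.2], [5.4, -26.8, -0.3], [6.7, -33.4, -0.4], [6.7, -33.4, -0.4], [6.7, -33.4, -0.4]], jaw=[0.045, 0.045, 0.045, 0.045, 0.045, 0.045, 0.045])

```text
clock: 1.7
position: [0.4564, 0.4144, 0.1263]
tool_rot: [0.215, 0.541, 0.799, -0.147]
wrist_force: [0.5, -0.8, 0.8]
grip_width: 0.509
```

```bash
python3 - <<'E'
from kin2 import *; from cell import cams
np.set_printoptions(precision=4,suppress=True)
s=log();print(s["clock"],s["qpos"],s["grip_width"],s["wrist_force"])
print(rel(s,G+.005*zp,Rp))
t=cams.get_image("top")["image"];sd=cams.get_image("side")["image"]
z=lambda a:cv2.resize(a,(400,300),interpolation=cv2.INTER_CUBIC)
cv2.imwrite("pics/pre.png",np.hstack([z(t[160:265,70:210]),z(sd[105:195,120:240])])[:,:,::-1])
E
```

```text
1.7 [-1.1565  0.9999  0.2796  1.4837  0.234   0.9951 -0.7453] 0.5086011532068697 [ 0.4964 -0.8346  0.7869]
(array([-0.0043,  0.0025,  0.09  ]), array([0.144 , 0.174 , 0.6418]))
```

View pics/pre.png

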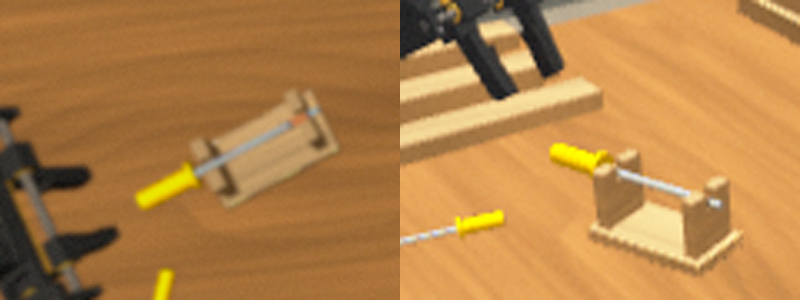

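Pre-grasp view: open fingers (mid of tips ≈(104,206) in the top crop) stand behind and above the handle (165,187), rod undisturbed. Descending.

Emit:
carry_out(linear=[[-0.001, 0.001, 0.025], [-0.003, 0.002, 0.05], [-0.004, 0.0025, 0.075], [-0.0043, 0.0025, 0.09], [-0.0043, 0.0025, 0.09], [-0.0043, 0.0025, 0.09]], turn=[[0, 0, 0], [0, 0, 0.4], [0, 0, 0.6], [0, 0, 0.6], [0, 0, 0.6], [0, 0, 0.6]], jaw=[0.045, 0.045, 0.045, 0.045, 0.045, 0.045])

```text
clock: 2.4
position: [0.4786, 0.3696, 0.0544]
tool_rot: [0.215, 0.548, 0.796, -0.144]
wrist_force: [0.2, -0.5, 0.4]
grip_width: 0.512
```

```bash
python3 - <<'E'
from kin2 import *; from cell import cams
np.set_printoptions(precision=4,suppress=True)
s=log();print(s["clock"],s["qpos"],s["grip_width"],s["wrist_force"])
print(rel(s,G+.005*zp,Rp))
t=cams.get_image("top")["image"];sd=cams.get_image("side")["image"]
z=lambda a:cv2.resize(a,(400,300),interpolation=cv2.INTER_CUBIC)
cv2.imwrite("pics/low.png",np.hstack([z(t[190:250,90:170]),z(sd[120:180,140:220])])[:,:,::-1])
E
```

```text
2.4 [-1.1027  1.0853  0.2902  1.5697  0.2573  0.8065 -0.7693] 0.5118808292335852 [ 0.2252 -0.4612  0.4349]
(array([ 0.0026, -0.0019,  0.0029]), array([ 0.2703, -0.0046, -0.2831]))
```

View pics/low.png

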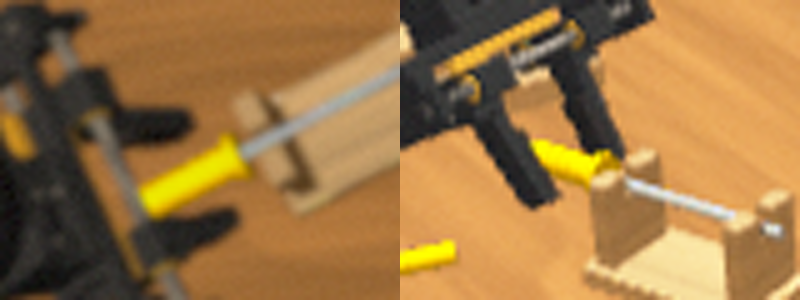

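Fingers straddle the handle (top crop: handle (190,185) midway between the fingers), a couple of mm off. Closing.

Emit:
carry_out(linear=[[0.002, -0.002, 0.003], [0.002, -0.002, 0.003], [0.002, -0.002, 0.003], [0.002, -0.002, 0.003], [0.002, -0.002, 0.003], [0.002, -0.002, 0.003], [0.002, -0.002, 0.003], [0.002, -0.002, 0.003]], turn=[[0, 0, 0], [0, 0, 0], [0, 0, 0], [0, 0, 0], [0, 0, 0], [0, 0, 0], [0, 0, 0], [0, 0, 0]], jaw=[0.045, 0.01, 0.01, 0.01, 0.01, 0.01, 0.01, 0.01], force=40)

```text
clock: 3.3
position: [0.4754, 0.3694, 0.0485]
tool_rot: [0.215, 0.547, 0.796, -0.145]
wrist_force: [0.3, -0.9, -0.8]
grip_width: 0.171
```

```bash
python3 - <<'E'
from kin2 import *
np.set_printoptions(precision=4,suppress=True)
s=log();print(s["clock"],s["qpos"],s["grip_width"]*.0881,s["wrist_force"],s["position"])
f=fitp();p=f.x;print(p,np.abs(f.fun[:-11]).max());pickle.dump(p,open("p.pkl","wb"))
R0=Rq(s["tool_rot"]);print("up .12 in tool:",R0.inv().apply([0,0,.12]))
E
```

```text
3.3 [-1.1067  1.0936  0.2896  1.5744  0.2571  0.798  -0.7739] 0.015105883802573277 [ 0.2778 -0.9189 -0.8339] [0.4754 0.3694 0.0485]
[ 0.3469 -0.     -0.0188  0.5634  0.     -0.0269 -0.      0.3448  0.
 -0.0003  0.312 ] 5.6459473767866974e-06
up .12 in tool: [-0.0602  0.0005 -0.1038]
```

Emit:
carry_out(linear=[[-0.01, 0, -0.017], [-0.025, 0, -0.043], [-0.045, 0, -0.078], [-0.06, 0, -0.104], [-0.06, 0, -0.104]], turn=[[0, 0, 0], [0, 0, 0], [0, 0, 0], [0, 0, 0], [0, 0, 0]], jaw=[0.01, 0.01, 0.01, 0.01, 0.01])

```text
clock: 3.8
position: [0.4771, 0.3706, 0.1728]
tool_rot: [0.216, 0.548, 0.796, -0.142]
wrist_force: [-0.4, 0.5, -0.3]
grip_width: 0.173
```

```bash
python3 - <<'E'
from kin2 import *; from cell import cams
np.set_printoptions(precision=4,suppress=True)
s=log();p=pickle.load(open("p.pkl","rb"));print(s["clock"],s["qpos"],s["grip_width"]*.0881,s["wrist_force"],s["position"])
R0=Rq(s["tool_rot"]);print(R0.as_matrix())
t=cams.get_image("top")["image"];sd=cams.get_image("side")["image"]
z=lambda a:cv2.resize(a,(400,300),interpolation=cv2.INTER_CUBIC)
cv2.imwrite("pics/lift.png",np.hstack([z(t[170:260,70:190]),z(sd[75:180,120:260])])[:,:,::-1])
# insertion hover candidates with the true model
for az in(-120,-110,-100,-90):
  a=np.radians(az);h=np.array([np.cos(a),np.sin(a),0]);zt=c3*h-[0,0,s3]
  for hh in(.195,.36):
    X=np.array([.451,-.178,hh])+.005*zt;b=ik(p,X,toolR(zt,[0,0,-1],-1),8,q0=s["qpos"]);F=fkp(p,b[1]);print(az,hh,round(b[0],4),b[1],"el",F[2],"wr",F[3])
E
```

```text
3.8 [-1.1117  0.9095  0.3006  1.5531  0.2608  0.9815 -0.7032] 0.015260925372221807 [-0.3977  0.4602 -0.2616] [0.4771 0.3706 0.1728]
[[-0.3065  0.9331  0.1883]
 [ 0.8107  0.3596 -0.462 ]
 [-0.4988  0.011  -0.8667]]
-120 0.195 0.0 [-0.1445  0.958  -0.0406  1.8164  0.7828  1.321   1.8394] el [0.4632 0.0212 0.67  ] wr [0.5837 0.0525 0.3484]
-120 0.36 0.0 [-0.1817  0.7006  0.0239  1.7454  0.7239  1.5311  2.0984] el [0.365  0.0206 0.778 ] wr [0.5837 0.0525 0.5133]
-110 0.195 0.0 [-0.2245  0.9364  0.0146  1.9395  0.8956  1.1929  1.8185] el [0.4523 0.0564 0.6811] wr [0.5416 0.072  0.3484]
-110 0.36 0.0 [-0.2594  0.6578  0.0718  1.8658  0.8117  1.4002  2.1183] el [0.3432 0.0438 0.7938] wr [0.5417 0.072  0.5133]
-100 0.195 0.0 [-0.8507  1.5437  1.4502  2.0943 -0.8115  0.6214 -2.5315] el [0.3875 0.4082 0.3888] wr [0.4974 0.0839 0.3483]
-100 0.36 0.0 [-0.3378  0.6165  0.1271  1.9903  0.9156  1.2644  2.1177] el [0.3198 0.0641 0.8085] wr [0.4969 0.084  0.5133]
-90 0.195 0.0 [-0.8784  1.4581  1.332   2.2244 -0.99    0.3404 -2.2962] el [0.3749 0.4125 0.4362] wr [0.4513 0.088  0.3483]
-90 0.36 0.0 [-0.4192  0.5788  0.1978  2.1175  1.0451  1.1234  2.0921] el [0.2958 0.0823 0.8214] wr [0.4507 0.088  0.5133]
```

View pics/lift.png

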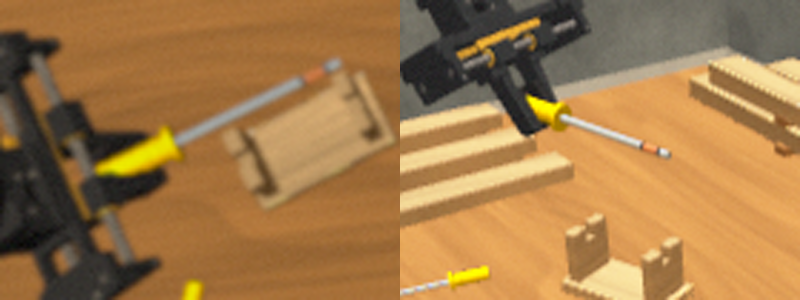

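Lift view: the dipstick is held, rod clear of the rest (tip at top (171,189), side (213.5,128)). Now measuring rod-in-hand and planning the swing.

```bash
cat > plan.py <<'E'
from kin2 import *
np.set_printoptions(precision=3,suppress=True,linewidth=150)
def rows(s,poses):
    for X,Rt in poses:
        l,t=rel(s,X,Rt);print(np.round(l,3).tolist(),np.round(t,1).tolist())
E
python3 - <<'E'
from plan import *; from cell import cams,env
D=pickle.load(open("d0.pkl","rb"));T=Cam(D["top"]);S=Cam(D["side"])
tip=tri(T,(171.05,188.85),S,(213.5,128.2));col=tri(T,(123.65,213.15),S,(177.4,115.6))
s=env.read_state();R0=Rq(s["tool_rot"]);g=s["position"]-.005*R0.as_matrix()[:,2]
print("tip",tip,"col",col,np.linalg.norm(tip-col),"reproj",T.proj(tip),S.proj(tip))
for a in(g,col): u=(tip-a);print(np.linalg.norm(u),u/np.linalg.norm(u))
print("tool frame rod dir",R0.inv().apply((tip-g)/np.linalg.norm(tip-g)), "tip in tool",R0.inv().apply(tip-s["position"]),"nominal",[-c3,0,s3])
p=pickle.load(open("p.pkl","rb"));q=s["qpos"]
a=np.radians(-110);zt=c3*np.array([np.cos(a),np.sin(a),0])-[0,0,s3]
b=ik(p,np.array([.451,-.178,.37])+.005*zt,toolR(zt,[0,0,-1],-1),1,q0=np.array([-0.2594,0.6578,0.0718,1.8658,0.8117,1.4002,2.1183]));qt=b[1];print(b)
N=24;P=[]
tl=R0.inv().apply(tip-s["position"])
for i in range(1,N+1):
    t=i/N; F=fkp(p,q+(qt-q)*t);P.append(F[:2]);
    if i%3==0:print(i,F[0],"tip",F[0]+F[1].apply(tl))
pickle.dump(P,open("P.pkl","wb"))
rows(s,P[:8])
E
```

```text
tip [0.535 0.227 0.166] col [0.489 0.339 0.175] 0.12106622633350497 reproj [171.097 188.733] [213.387 128.22 ]
0.15689245438376134 [ 0.389 -0.92  -0.043]
0.12106622633350497 [ 0.379 -0.923 -0.073]
tool frame rod dir [-0.843  0.031  0.537] tip in tool [-0.132  0.005  0.079] nominal [np.float64(-0.8660254037844387), 0, np.float64(0.49999999999999994)]
(np.float64(2.3350742472949564e-08), array([-0.26 ,  0.643,  0.073,  1.857,  0.81 ,  1.417,  2.136]), np.float64(1.1297633218400648e-10))
3 [0.497 0.296 0.19 ] tip [0.589 0.172 0.189]
6 [0.512 0.222 0.212] tip [0.627 0.12  0.2  ]
9 [0.518 0.149 0.235] tip [0.647 0.072 0.2  ]
12 [0.518 0.077 0.26 ] tip [0.646 0.023 0.194]
15 [0.51  0.007 0.286] tip [ 0.623 -0.027  0.186]
18 [ 0.496 -0.06   0.312] tip [ 0.579 -0.079  0.184]
21 [ 0.476 -0.123  0.339] tip [ 0.518 -0.131  0.191]
24 [ 0.45  -0.182  0.367] tip [ 0.444 -0.183  0.213]
[-0.026, -0.001, 0.007] [1.4, -1.0, -6.1]
[-0.052, -0.003, 0.014] [3.0, -1.9, -12.2]
[-0.077, -0.005, 0.02] [4.7, -2.5, -18.3]
[-0.102, -0.009, 0.027] [6.5, -3.0, -24.5]
[-0.128, -0.013, 0.033] [8.3, -3.2, -30.6]
[-0.152, -0.018, 0.038] [10.2, -3.3, -36.7]
[-0.177, -0.024, 0.044] [12.2, -3.1, -42.8]
[-0.201, -0.031, 0.049] [14.2, -2.6, -48.9]
```

```bash
python3 - <<'E'
from plan import *; from cell import env
P=pickle.load(open("P.pkl","rb"));P=[(X+[0,0,.07*min(1,(i+1)/8,(24-i)/6)],r) for i,(X,r) in enumerate(P)]
pickle.dump(P,open("P2.pkl","wb"));rows(env.read_state(),P[:8])
E
```

```text
[-0.03, -0.001, -0.001] [1.4, -1.0, -6.1]
[-0.06, -0.003, -0.001] [3.0, -1.9, -12.2]
[-0.09, -0.005, -0.002] [4.7, -2.5, -18.3]
[-0.12, -0.009, -0.004] [6.5, -3.0, -24.5]
[-0.149, -0.013, -0.005] [8.3, -3.2, -30.6]
[-0.179, -0.018, -0.007] [10.2, -3.3, -36.7]
[-0.208, -0.024, -0.01] [12.2, -3.1, -42.8]
[-0.237, -0.031, -0.012] [14.2, -2.6, -48.9]
```

Emit:
carry_out(linear=[[-0.03, -0.001, -0.001], [-0.06, -0.003, -0.001], [-0.09, -0.005, -0.002], [-0.12, -0.009, -0.004], [-0.149, -0.013, -0.005], [-0.179, -0.018, -0.007], [-0.208, -0.024, -0.01], [-0.237, -0.031, -0.012]], turn=[[1.4, -1, -6.1], [3, -1.9, -12.2], [4.7, -2.5, -18.3], [6.5, -3, -24.5], [8.3, -3.2, -30.6], [10.2, -3.3, -36.7], [12.2, -3.1, -42.8], [14.2, -2.6, -48.9]], jaw=[0.01, 0.01, 0.01, 0.01, 0.01, 0.01, 0.01, 0.01])

```text
clock: 4.7
position: [0.5166, 0.1713, 0.2966]
tool_rot: [0.084, 0.185, 0.922, -0.329]
wrist_force: [-0.3, -0.2, -0.9]
grip_width: 0.175
```

```bash
python3 - <<'E'
from plan import *
s=log();P=pickle.load(open("P2.pkl","rb"));print(s["clock"],s["qpos"],s["position"],P[7][0],s["grip_width"]);rows(s,P[8:16])
E
```

```text
4.7 [-0.769  0.725  0.116  1.598  0.494  1.293  0.257] [0.517 0.171 0.297] [0.517 0.173 0.297] 0.17460972513692616
[-0.011, -0.021, 0.008] [1.4, 0.5, -5.9]
[-0.02, -0.042, 0.017] [2.9, 1.3, -12.1]
[-0.029, -0.064, 0.026] [4.3, 2.3, -18.3]
[-0.037, -0.086, 0.035] [5.6, 3.5, -24.6]
[-0.045, -0.109, 0.043] [6.8, 4.9, -30.8]
[-0.051, -0.131, 0.051] [7.9, 6.4, -37.1]
[-0.057, -0.154, 0.059] [8.8, 8.1, -43.3]
[-0.062, -0.177, 0.067] [9.5, 9.9, -49.5]
```

Emit:
carry_out(linear=[[-0.011, -0.021, 0.008], [-0.02, -0.042, 0.017], [-0.029, -0.064, 0.026], [-0.037, -0.086, 0.035], [-0.045, -0.109, 0.043], [-0.051, -0.131, 0.051], [-0.057, -0.154, 0.059], [-0.062, -0.177, 0.067]], turn=[[1.4, 0.5, -5.9], [2.9, 1.3, -12.1], [4.3, 2.3, -18.3], [5.6, 3.5, -24.6], [6.8, 4.9, -30.8], [7.9, 6.4, -37.1], [8.8, 8.1, -43.3], [9.5, 9.9, -49.5]], jaw=[0.01, 0.01, 0.01, 0.01, 0.01, 0.01, 0.01, 0.01])

```text
clock: 5.5
position: [0.5046, -0.0157, 0.3633]
tool_rot: [-0.154, -0.185, 0.889, -0.389]
wrist_force: [-0.1, 0.2, -0.9]
grip_width: 0.172
```

```bash
python3 - <<'E'
from plan import *
s=log();P=pickle.load(open("P2.pkl","rb"));print(s["clock"],s["qpos"],s["position"],P[15][0],s["grip_width"]);rows(s,P[16:])
E
```

```text
5.5 [-0.448  0.633 -0.019  1.688  0.673  1.462  1.21 ] [ 0.505 -0.016  0.363] [ 0.506 -0.016  0.364] 0.17209316213109757
[0.012, -0.019, 0.011] [0.5, 1.6, -6.3]
[0.025, -0.036, 0.022] [0.7, 3.3, -12.6]
[0.038, -0.052, 0.033] [0.7, 5.0, -19.0]
[0.048, -0.061, 0.051] [0.5, 6.8, -25.3]
[0.058, -0.069, 0.069] [0.1, 8.5, -31.6]
[0.068, -0.076, 0.087] [-0.5, 10.2, -37.9]
[0.079, -0.084, 0.104] [-1.4, 11.9, -44.3]
[0.09, -0.09, 0.122] [-2.4, 13.6, -50.6]
```

Emit:
carry_out(linear=[[0.012, -0.019, 0.011], [0.025, -0.036, 0.022], [0.038, -0.052, 0.033], [0.048, -0.061, 0.051], [0.058, -0.069, 0.069], [0.068, -0.076, 0.087], [0.079, -0.084, 0.104], [0.09, -0.09, 0.118]], turn=[[0.5, 1.6, -6.3], [0.7, 3.3, -12.6], [0.7, 5, -19], [0.5, 6.8, -25.3], [0.1, 8.5, -31.6], [-0.5, 10.2, -37.9], [-1.4, 11.9, -44.3], [-2.4, 13.6, -50.6]], jaw=[0.01, 0.01, 0.01, 0.01, 0.01, 0.01, 0.01, 0.01])

```text
clock: 6.3
position: [0.4491, -0.1794, 0.3807]
tool_rot: [-0.41, -0.497, 0.71, -0.286]
wrist_force: [-0.9, 0.2, -0.9]
grip_width: 0.175
```

```bash
python3 - <<'E'
from plan import *; from cell import cams
s=log();print(s["clock"],s["qpos"],s["position"],s["grip_width"],s["wrist_force"]);print(Rq(s["tool_rot"]).as_matrix())
D={n:cams.get_image(n) for n in("side","top")};pickle.dump(D,open("d1.pkl","wb"))
t=D["top"]["image"];sd=D["side"]["image"]
z=lambda a:cv2.resize(a,(400,480),interpolation=cv2.INTER_CUBIC)
cv2.imwrite("pics/hov.png",np.hstack([z(t[135:255,300:400]),z(sd[100:244,230:350])])[:,:,::-1])
E
```

```text
6.3 [-0.153  0.622 -0.11   1.836  0.846  1.526  2.094] [ 0.449 -0.179  0.381] 0.17548342292862917 [-0.931  0.238 -0.857]
[[-0.171 -0.939 -0.297]
 [-0.471  0.343 -0.813]
 [ 0.865  0.002 -0.501]]
```

View pics/hov.png

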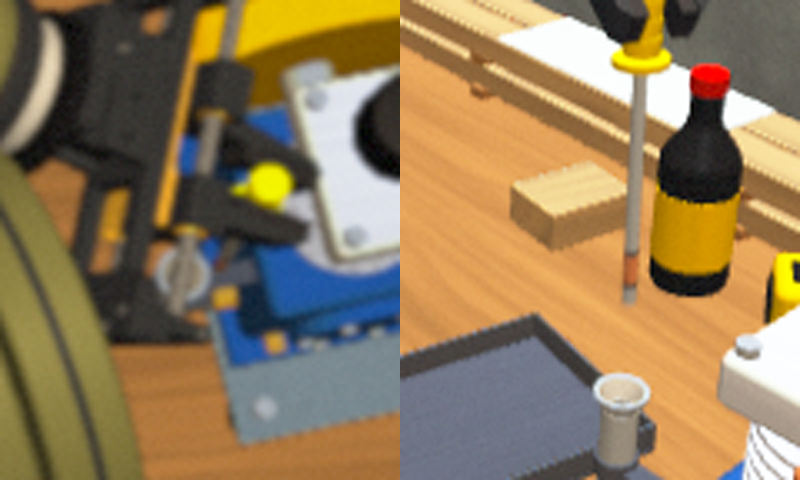

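Hover view: rod upright, tip in side crop (628,300) → px (298.0,189.6), rim centre (621,392) → (296,217.2); in the top crop the tip is mostly hidden by the gripper's rail/finger.

```bash
python3 - <<'E'
from plan import *
from cell import env
D=pickle.load(open("d1.pkl","rb"));T=Cam(D["top"]);S=Cam(D["side"]);s=env.read_state();R0=Rq(s["tool_rot"])
for tl in([-.132,.005,.079],[-.155*c3,0,-.005+.155*s3],):
    t=s["position"]+R0.apply(tl);print("tip",t,T.proj(t),S.proj(t))
g=s["position"]-R0.apply([0,0,.005]);print("g",g,T.proj(g),S.proj(g),"collar side px vert:",S.proj(g-[0,0,.03]),S.proj(g-[0,0,.155]))
# side rod edges: centreline by grey-ness per row
im=S.im.astype(int);P=[]
for v in range(126,186):
    r=im[v,285:315];sat=r.max(1)-r.min(1);w=np.where((sat<30)&(r.max(1)>90))[0]
    if len(w):P.append((v,285+w.mean(),len(w)))
P=np.array(P);k=np.polyfit(P[:,0],P[:,1],1);print("rod line u(v)",k,len(P),np.abs(np.polyval(k,P[:,0])-P[:,1]).max(),np.polyval(k,[120,189.6]))
print("rim side at mouth vertical line:",S.proj([.451,-.178,.165]),S.proj([.451,-.178,.36]))
t=T.im[185:215,335:375];cv2.imwrite("pics/tz.png",cv2.resize(t,(640,480),interpolation=cv2.INTER_CUBIC)[:,:,::-1])
E
```

```text
tip [ 0.443 -0.181  0.227] [352.868 202.012] [295.541 189.355]
tip [ 0.45  -0.176  0.228] [350.424 199.033] [296.801 186.14 ]
g [ 0.45  -0.176  0.383] [366.852 183.346] [303.787  97.722] collar side px vert: [302.247 116.872] [296.674 186.148]
rod line u(v) [ -0.184 328.861] 50 6.224582753128686 [306.727 293.889]
rim side at mouth vertical line: [295.468 216.138] [303.997 112.914]
```

View pics/tz.png

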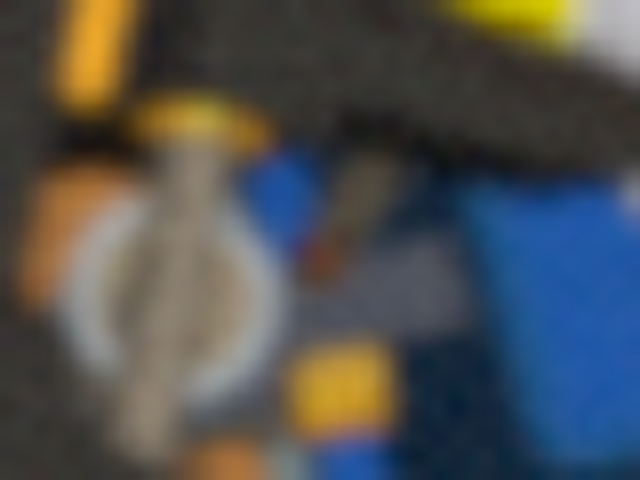

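```bash
python3 - <<'E'
from plan import *
from cell import env
D=pickle.load(open("d1.pkl","rb"));T=Cam(D["top"]);S=Cam(D["side"]);s=env.read_state();R0=Rq(s["tool_rot"])
g=s["position"]-R0.apply([0,0,.005])
for pt in((353.,202.2),(353.6,201.6)):
    tip=tri(T,pt,S,(298.,189.2));u=(tip-g)/np.linalg.norm(tip-g)
    print("tip",tip,np.linalg.norm(tip-g),"dir",u,"toolframe",R0.inv().apply(u),"reproj",T.proj(tip)-pt,S.proj(tip)-[298,189.2])
m=yellow(T.im);k,_,st,ce=cv2.connectedComponentsWithStats(m[160:195,355:380]);print(st[1:],ce[1:]+[355,160])
c=T.plane((367.2,180.2),.408);print("cap",c,"g",g,T.proj(g+[0,0,.025]))
# rim by ellipse: bright low-sat pixels, from first frames
D0=pickle.load(open("d0.pkl","rb"))
for n,(x0,x1,y0,y1) in(("side",(284,310,206,232)),("top",(334,360,192,216))):
    big=cv2.resize(D0[n]["image"][y0:y1,x0:x1],None,fx=8,fy=8,interpolation=cv2.INTER_CUBIC).astype(int)
    mk=((big.max(2)-big.min(2)<28)&(big.min(2)>(165 if n=="side" else 135))).astype(np.uint8)
    cs=max(cv2.findContours(mk,0,1)[0],key=cv2.contourArea);h=cv2.convexHull(cs);e=cv2.fitEllipse(h)
    print(n,"rim",((e[0][0]+.5)/8-.5+x0,(e[0][1]+.5)/8-.5+y0),np.array(e[1])/8)
E
```

```text
tip [ 0.444 -0.183  0.227] 0.15650869658865613 dir [-0.035 -0.04  -0.999] toolframe [-0.84   0.021  0.542] reproj [ 0.472 -0.853] [-1.252  0.286]
tip [ 0.444 -0.183  0.228] 0.15599200480013176 dir [-0.033 -0.046 -0.998] toolframe [-0.838  0.017  0.546] reproj [ 0.275 -0.499] [-0.731  0.169]
[[  3  16  15  11 101]] [[366.406 180.713]]
cap [ 0.45  -0.171  0.408] g [ 0.45  -0.176  0.383] [370.113 180.222]
side rim (296.0115394592285, 216.92903900146484) [10.721 16.886]
top rim (345.43547534942627, 202.91710758209229) [11.534 12.521]
```

```bash
cat >> plan.py <<'E'
uT=np.array([-.84,.022,.542]);uT/=np.linalg.norm(uT)
def upright(s,gx,u=uT):
    R0=Rq(s["tool_rot"]);Q=R.align_vectors([[0,0,-1]],[R0.apply(u)])[0]
    Rt=Q*R0;return np.array(gx)+Rt.apply([0,0,.005]),Rt
E
python3 - <<'E'
from plan import *
from cell import env
D=pickle.load(open("d1.pkl","rb"));T=Cam(D["top"]);S=Cam(D["side"]);s=env.read_state()
a,b=(345.44,202.92),(296.01,216.93);M=tri(T,a,S,b);print("mouth",M,T.proj(M)-a,S.proj(M)-b,T.plane(a,.165),S.plane(b,.165))
np.set_printoptions(precision=4,suppress=True)
print(rel(s,*upright(s,[M[0],M[1],.3405])))
E
```

```text
mouth [ 0.453 -0.178  0.162] [-0.047  0.09 ] [ 0.131 -0.029] [ 0.453 -0.178  0.165] [ 0.45  -0.18   0.165]
(array([-0.0372, -0.0036,  0.0219]), array([ 0.5868, -2.8454,  1.025 ]))
```

Emit:
carry_out(linear=[[-0.009, -0.001, 0.0055], [-0.018, -0.002, 0.011], [-0.028, -0.003, 0.0165], [-0.037, -0.0035, 0.022], [-0.037, -0.0035, 0.022], [-0.037, -0.0035, 0.022], [-0.037, -0.0035, 0.022]], turn=[[0.1, -0.7, 0.2], [0.3, -1.4, 0.5], [0.4, -2.1, 0.7], [0.6, -2.8, 1], [0.6, -2.8, 1], [0.6, -2.8, 1], [0.6, -2.8, 1]], jaw=[0.01, 0.01, 0.01, 0.01, 0.01, 0.01, 0.01])

```text
clock: 7.1
position: [0.4535, -0.18, 0.3395]
tool_rot: [-0.384, -0.498, 0.724, -0.283]
wrist_force: [-0.5, 0.3, -0.1]
grip_width: 0.17
```

```bash
python3 - <<'E'
from plan import *; from cell import cams
s=log();R0=Rq(s["tool_rot"]);g=s["position"]-R0.apply([0,0,.005]);print(s["clock"],s["qpos"],"g",g,"rod",R0.apply(uT),s["grip_width"],s["wrist_force"])
D={n:cams.get_image(n) for n in("side","top")};pickle.dump(D,open("d2.pkl","wb"))
T=Cam(D["top"]);S=Cam(D["side"]);tip=g+R0.apply(uT)*.155;print("tip pred",tip,T.proj(tip),S.proj(tip),"collar",S.proj(g+R0.apply(uT)*.03))
z=lambda a:cv2.resize(a,(400,480),interpolation=cv2.INTER_CUBIC)
cv2.imwrite("pics/h2.png",np.hstack([z(D["top"]["image"][180:216,335:365]),z(D["side"]["image"][128:230,260:345])])[:,:,::-1])
E
```

```text
7.1 [-0.137  0.659 -0.118  1.872  0.854  1.427  2.016] g [ 0.455 -0.176  0.342] rod [ 0.006  0.001 -1.   ] 0.17043208648032582 [-0.508  0.271 -0.097]
tip pred [ 0.456 -0.176  0.187] [346.249 199.932] [297.471 204.532] collar [302.612 140.502]
```

View pics/h2.png

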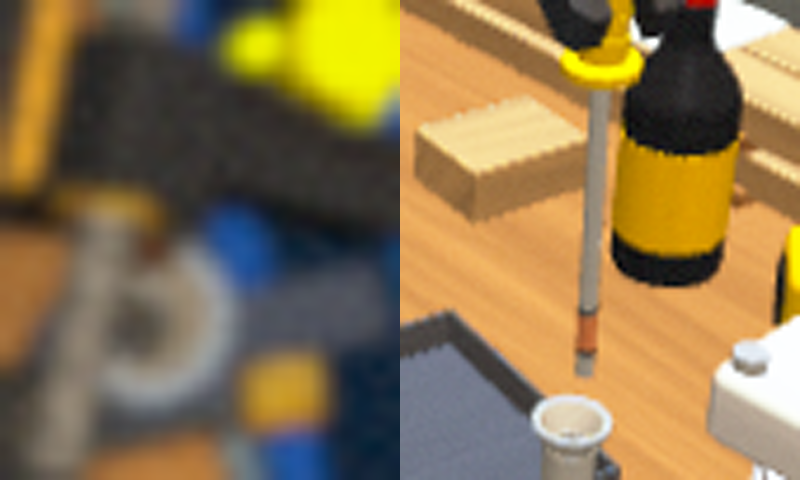

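```bash
cat >> plan.py <<'E'
def rodline(S,v0,v1,u0,u1):
    im=S.im.astype(int);P=[]
    for v in range(v0,v1):
        r=im[v,u0:u1];sat=r.max(1)-r.min(1);w=np.clip(60-sat,0,40)*(r.max(1)>85)
        if w.sum()>40:P.append((v,u0+(w*np.arange(len(w))).sum()/w.sum()))
    P=np.array(P);k=np.polyfit(P[:,0],P[:,1],1);e=P[:,1]-np.polyval(k,P[:,0]);P=P[np.abs(e)<.7]
    k=np.polyfit(P[:,0],P[:,1],1);return k,len(P),P[-1]
E
python3 - <<'E'
from plan import *; from cell import env
D=pickle.load(open("d2.pkl","rb"));T=Cam(D["top"]);S=Cam(D["side"]);s=env.read_state();R0=Rq(s["tool_rot"]);g=s["position"]-R0.apply([0,0,.005])
k,n,l=rodline(S,158,207,293,306);print(k,n,l)
right=S.R[:,0];print("right",right,"fwd",S.R[:,2])
a,b=S.proj(g-[0,0,.03]),S.proj(g-[0,0,.155]);print("vert slope",(a-b)[0]/(a-b)[1],"line at tip/collar rows",np.polyval(k,[b[1],a[1]]),a,b)
M=np.array([.4525,-.178,.162]);d=S.proj(M+[0,0,.022])-S.proj(M);print("expected side tip",np.array([296.01,216.93])+d,"top",np.array([345.44,202.92])+T.proj(M+[0,0,.022])-T.proj(M))
E
```

```text
[ -0.052 309.512] 41 [206.    298.726]
right [ 0.784 -0.621  0.017] fwd [ 0.53   0.654 -0.54 ]
vert slope -0.08397840582156595 line at tip/collar rows [298.83  302.181] [302.566 140.492] [297.173 204.711]
expected side tip [296.842 206.995] top [347.207 201.21 ]
```

```bash
python3 - <<'E'
from plan import *; from cell import env
s=env.read_state();u=Rq(s["tool_rot"]).inv().apply([.028,-.016,-1]);u/=np.linalg.norm(u);print("uT",u)
open("plan.py","a").write(f"uT=np.array({np.round(u,4).tolist()})\n")
np.set_printoptions(precision=4,suppress=True)
for z in(.334,.32):
    X,Rt=upright(s,[.4530,-.178,z],u);print(rel(s,X,Rt))
E
```

```text
uT [-0.836 -0.005  0.549]
(array([-0.0056,  0.0014,  0.0066]), array([-0.999 , -0.3079, -1.5228]))
(array([-0.0173,  0.0018,  0.0142]), array([-0.999 , -0.3079, -1.5228]))
```

Emit:
carry_out(linear=[[-0.003, 0.0007, 0.003], [-0.0056, 0.0014, 0.0066], [-0.0095, 0.0015, 0.009], [-0.0135, 0.0017, 0.0117], [-0.0173, 0.0018, 0.0142], [-0.0173, 0.0018, 0.0142], [-0.0173, 0.0018, 0.0142]], turn=[[-0.5, -0.2, -0.8], [-1, -0.3, -1.5], [-1, -0.3, -1.5], [-1, -0.3, -1.5], [-1, -0.3, -1.5], [-1, -0.3, -1.5], [-1, -0.3, -1.5]], jaw=[0.01, 0.01, 0.01, 0.01, 0.01, 0.01, 0.01])

```text
clock: 7.9
position: [0.4514, -0.1819, 0.3169]
tool_rot: [-0.391, -0.505, 0.721, -0.27]
wrist_force: [0.2, -0.2, -0.4]
grip_width: 0.172
```

```bash
python3 - <<'E'
from plan import *; from cell import cams
s=log();R0=Rq(s["tool_rot"]);g=s["position"]-R0.apply([0,0,.005]);print(s["clock"],"g",g,"rod",R0.apply(uT),s["grip_width"],s["wrist_force"],s["moment"])
D={n:cams.get_image(n) for n in("side","top")};pickle.dump(D,open("d3.pkl","wb"))
T=Cam(D["top"]);S=Cam(D["side"]);k,n,l=rodline(S,165,217,293,306);a,b=S.proj(g-[0,0,.03]),S.proj(g-[0,0,.155])
print("rod slope",k,n,l,"vert",(a-b)[0]/(a-b)[1],"at rows",np.polyval(k,[a[1],b[1]]),a,b)
z=lambda a:cv2.resize(a,(400,480),interpolation=cv2.INTER_CUBIC)
cv2.imwrite("pics/h3.png",np.hstack([z(D["top"]["image"][180:216,335:365]),z(D["side"]["image"][170:230,270:320])])[:,:,::-1])
E
```

```text
7.9 g [ 0.453 -0.178  0.32 ] rod [-0.001 -0.    -1.   ] 0.17225467133345818 [ 0.236 -0.247 -0.405] [ 0.913 -0.203  0.03 ]
rod slope [ -0.085 313.52 ] 36 [212.    295.957] vert -0.08395162756540624 at rows [300.466 295.218] [301.414 154.014] [296.216 215.93 ]
```

View pics/h3.png

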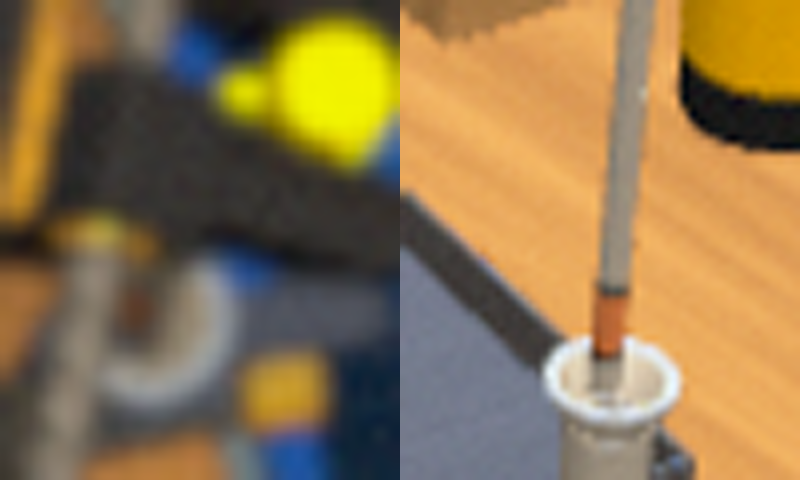

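Side: rod now parallel to the tube, tip at the rim (605,390 vs rim centre (612,380) in the crop) ≈1.5 mm left; top: tip ≈1 px left of rim centre. Small shift, then lower 40 mm.

Emit:
carry_out(linear=[[0.0004, -0.0012, 0.0007], [-0.008, -0.0013, 0.006], [-0.016, -0.0013, 0.0115], [-0.025, -0.0014, 0.017], [-0.033, -0.0014, 0.0227], [-0.033, -0.0014, 0.0227]], turn=[[0, 0, 0], [0, 0, 0], [0, 0, 0], [0, 0, 0], [0, 0, 0], [0, 0, 0]], jaw=[0.01, 0.01, 0.01, 0.01, 0.01, 0.01])

```text
clock: 8.6
position: [0.4517, -0.1832, 0.2755]
tool_rot: [-0.392, -0.505, 0.72, -0.269]
wrist_force: [-0.6, 0.8, 0.3]
grip_width: 0.169
```

```bash
cat >> plan.py <<'E'
def st():
    s=log();R0=Rq(s["tool_rot"]);g=s["position"]-R0.apply([0,0,.005]);print(s["clock"],"g",g,"rod",R0.apply(uT),s["grip_width"],"F",s["wrist_force"],"M",s["moment"],"q",s["qpos"]);return s,R0,g
E
python3 - <<'E'
from plan import *; from cell import cams
s,R0,g=st()
S=Cam(cams.get_image("side"));k,n,l=rodline(S,165,205,285,310)
a,b=S.proj(g-[0,0,.03]),S.proj(g-[0,0,.155]);print("slope",k,n,l,"vert",(a-b)[0]/(a-b)[1],"at rim",np.polyval(k,216.93))
E
```

```text
8.6 g [ 0.453 -0.179  0.278] rod [-0.003 -0.    -1.   ] 0.16854475833789448 F [-0.59   0.78   0.293] M [ 0.905 -0.201 -0.046] q [-0.125  0.762 -0.119  1.909  0.876  1.34   1.942]
slope [ -0.05  307.431] 22 [204.    296.913] vert -0.08511169057806914 at rim 296.49059505222004
```

Emit:
carry_out(linear=[[-0.0084, 0, 0.0055], [-0.0167, 0, 0.011], [-0.025, -0.0001, 0.0165], [-0.0334, -0.0001, 0.022], [-0.0418, -0.0002, 0.0275], [-0.05, -0.0003, 0.033], [-0.05, -0.0003, 0.033]], turn=[[0, 0, 0], [0, 0, 0], [0, 0, 0], [0, 0, 0], [0, 0, 0], [0, 0, 0], [0, 0, 0]], jaw=[0.01, 0.01, 0.01, 0.01, 0.01, 0.01, 0.01])

```text
clock: 9.35
position: [0.4518, -0.1833, 0.2157]
tool_rot: [-0.391, -0.505, 0.72, -0.27]
wrist_force: [0.6, 0.1, 0.9]
grip_width: 0.17
```

```bash
python3 - <<'E'
from plan import *
s,R0,g=st();print(R0.inv().apply([0,0,-.01]))
E
```

```text
9.35 g [ 0.453 -0.179  0.218] rod [-0.003 -0.    -1.   ] 0.170284165382245 F [0.563 0.133 0.866] M [ 0.854 -0.199  0.001] q [-0.129  0.866 -0.113  1.932  0.913  1.261  1.84 ]
[-0.008 -0.     0.005]
```

Emit:
carry_out(linear=[[-0.006, 0, 0.004], [-0.011, 0, 0.0072], [-0.0155, -0.0001, 0.01], [-0.0155, -0.0001, 0.01]], turn=[[0, 0, 0], [0, 0, 0], [0, 0, 0], [0, 0, 0]], jaw=[0.01, 0.01, 0.01, 0.01])

```text
clock: 9.75
position: [0.4521, -0.1832, 0.198]
tool_rot: [-0.391, -0.505, 0.721, -0.27]
wrist_force: [-0.4, 0.3, -0.4]
grip_width: 0.171
```

Emit:
carry_out(linear=[[-0.0017, 0, 0.0011], [-0.0033, 0, 0.0022], [-0.0033, 0, 0.0022]], turn=[[0, 0, 0], [0, 0, 0], [0, 0, 0]], jaw=[0.01, 0.01, 0.01])

```text
clock: 10.05
position: [0.4518, -0.1843, 0.1969]
tool_rot: [-0.392, -0.503, 0.72, -0.272]
wrist_force: [-0.2, 2.6, 10.0]
grip_width: 0.167
```

```bash
python3 - <<'E'
from plan import *; from cell import cams
s,R0,g=st()
D=cams.get_image("side");z=cv2.resize(D["image"][150:240,250:350],(600,540),interpolation=cv2.INTER_CUBIC);cv2.imwrite("pics/ins.png",z[:,:,::-1])
E
```

```text
10.05 g [ 0.453 -0.18   0.2  ] rod [-0.001 -0.006 -1.   ] 0.1669788005765914 F [-0.22   2.649  9.996] M [-0.5    0.373 -0.155] q [-0.132  0.902 -0.109  1.936  0.928  1.239  1.804]
```

View pics/ins.png

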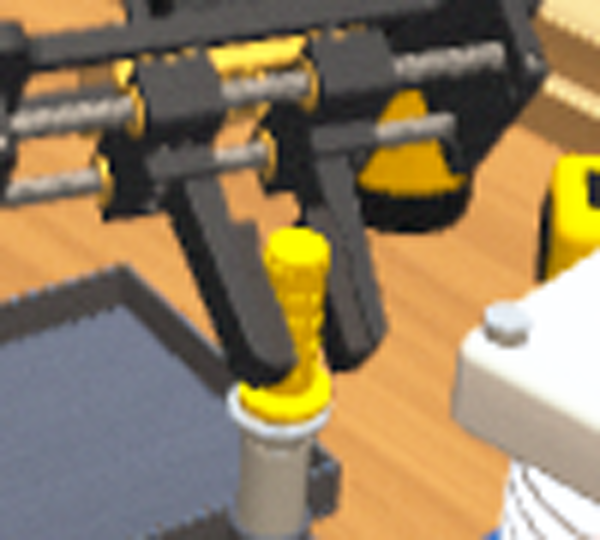

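Collar is on/near the rim (crop: collar bottom ≈(288,421), rim front ≈(279,438)), reaction 10 N, but the gap looks slightly more than expected; push 3 mm further to make sure it is seated.

Emit:
carry_out(linear=[[-0.0017, 0, 0.0011], [-0.0025, 0, 0.0016], [-0.0025, 0, 0.0016], [-0.0025, 0, 0.0016]], turn=[[0, 0, 0], [0, 0, 0], [0, 0, 0], [0, 0, 0]], jaw=[0.01, 0.01, 0.01, 0.01])

```text
clock: 10.5
position: [0.4517, -0.1849, 0.1965]
tool_rot: [-0.394, -0.502, 0.72, -0.273]
wrist_force: [-0.1, 7.0, 23.5]
grip_width: 0.173
```

```bash
python3 - <<'E'
from plan import *; from cell import cams
s,R0,g=st()
S=Cam(cams.get_image("side"))
# expected pixels: collar underside circle bottom edge & rim front edge if seated at mouth M (side-calibrated)
M=S.plane((296.01,216.93),.165);th=np.linspace(0,2*np.pi,73)
def box(z,r,c=M):
    P=np.array([S.proj([c[0]+r*np.cos(t),c[1]+r*np.sin(t),z]) for t in th]);return P.min(0),P.max(0)
print("M",M,"rim",box(.165,.016),"collar under",box(.165,.014),"collar top",box(.17,.014))
m=yellow(S.im)[205:226,280:315];k,_,q,c=cv2.connectedComponentsWithStats(m);print(q[1:].tolist())
y=np.argwhere(m>0);print("yellow rows: ",[(205+v,280+y[y[:,0]==v][:,1].min(),280+y[y[:,0]==v][:,1].max()) for v in np.unique(y[:,0])])
im=S.im;print("column 296..298 rgb 214-226",[im[v,297].tolist() for v in range(214,226)])
E
```

```text
10.5 g [ 0.453 -0.181  0.199] rod [-0.001 -0.011 -1.   ] 0.1727221025370263 F [-0.095  7.001 23.483] M [-2.101  1.138 -0.453] q [-0.133  0.904 -0.108  1.936  0.93   1.241  1.799]
M [ 0.45  -0.18   0.165] rim (array([287.017, 211.537]), array([305.029, 222.545])) collar under (array([288.141, 212.199]), array([303.9 , 221.83])) collar top (array([288.297, 209.977]), array([304.12 , 219.568]))
[[10, 0, 15, 16, 113]]
yellow rows:  [(np.int64(205), np.int64(298), np.int64(302)), (np.int64(206), np.int64(299), np.int64(302)), (np.int64(207), np.int64(299), np.int64(302)), (np.int64(208), np.int64(300), np.int64(302)), (np.int64(209), np.int64(300), np.int64(302)), (np.int64(210), np.int64(300), np.int64(302)), (np.int64(211), np.int64(299), np.int64(302)), (np.int64(212), np.int64(299), np.int64(303)), (np.int64(213), np.int64(298), np.int64(304)), (np.int64(214), np.int64(290), np.int64(304)), (np.int64(215), np.int64(290), np.int64(304)), (np.int64(216), np.int64(290), np.int64(304)), (np.int64(217), np.int64(291), np.int64(303)), (np.int64(218), np.int64(292), np.int64(303)), (np.int64(219), np.int64(293), np.int64(301)), (np.int64(220), np.int64(297), np.int64(298))]
column 296..298 rgb 214-226 [[177, 134, 0], [205, 151, 0], [239, 209, 0], [254, 252, 0], [255, 253, 0], [243, 218, 0], [190, 147, 0], [207, 204, 194], [187, 188, 184], [146, 138, 125], [134, 124, 108], [171, 163, 151]]
```

Emit:
carry_out(linear=[[0.0008, 0.001, -0.0002], [0.0008, 0.002, -0.0002], [0.0008, 0.002, -0.0002], [0, 0.002, 0.0004], [0, 0.002, 0.0004], [0, 0.002, 0.0004], [0, 0.002, 0.0004], [0, 0.002, 0.0004]], turn=[[0, 0, 0], [0, 0, 0], [0, 0, 0], [0, 0, 0], [0, 0, 0], [0, 0, 0], [0, 0, 0], [0, 0, 0]], jaw=[0.01, 0.01, 0.01, 0.01, 0.01, 0.01, 0.01, 0.01])

```text
clock: 11.35
position: [0.4514, -0.1847, 0.1965]
tool_rot: [-0.392, -0.502, 0.72, -0.275]
wrist_force: [3.7, 5.1, 23.4]
grip_width: 0.175
```

```bash
python3 - <<'E'
from plan import *; from cell import cams
s,R0,g=st()
S=Cam(cams.get_image("side"));m=yellow(S.im)[205:226,280:315]
y=np.argwhere(m>0);print([(205+int(v),280+int(y[y[:,0]==v][:,1].min()),280+int(y[y[:,0]==v][:,1].max())) for v in np.unique(y[:,0]) if v>8])
print(R0.inv().apply([0,0,.16]))
E
```

```text
11.35 g [ 0.453 -0.181  0.199] rod [ 0.002 -0.011 -1.   ] 0.1747918249600847 F [ 3.686  5.141 23.44 ] M [-2.241  0.776  0.221] q [-0.134  0.903 -0.108  1.94   0.933  1.238  1.794]
[(214, 290, 304), (215, 290, 304), (216, 290, 304), (217, 291, 303), (218, 292, 303), (219, 293, 301), (220, 296, 298)]
[ 0.135 -0.    -0.087]
```

Emit:
carry_out(linear=[[0.003, 0, -0.002], [0.0068, 0, -0.0044], [0.0068, 0, -0.0044], [0.004, 0, -0.0026], [0.002, 0, -0.0013], [0.0008, 0, -0.0005], [0.0008, 0, -0.0005], [0.0008, 0, -0.0005]], turn=[[0, 0, 0], [0, 0, 0], [0, 0, 0], [0, 0, 0], [0, 0, 0], [0, 0, 0], [0, 0, 0], [0, 0, 0]], jaw=[0.01, 0.01, 0.01, 0.01, 0.01, 0.01, 0.01, 0.01])

```text
clock: 12.2
position: [0.4497, -0.1845, 0.1964]
tool_rot: [-0.394, -0.503, 0.72, -0.273]
wrist_force: [0.5, 5.9, 22.8]
grip_width: 0.171
```

```bash
python3 - <<'E'
from plan import *; from cell import cams
s,R0,g=st()
D={n:cams.get_image(n) for n in("side","top")};S=Cam(D["side"]);m=yellow(S.im)[205:226,280:315]
y=np.argwhere(m>0);print([(205+int(v),280+int(y[y[:,0]==v][:,1].min()),280+int(y[y[:,0]==v][:,1].max())) for v in np.unique(y[:,0]) if v>8])
print("col 297",[S.im[v,297].tolist() for v in range(219,225)])
E
```

```text
12.2 g [ 0.451 -0.181  0.199] rod [-0.002 -0.01  -1.   ] 0.1714292210317466 F [ 0.481  5.894 22.829] M [-2.104  1.023 -0.184] q [-0.134  0.903 -0.109  1.941  0.931  1.239  1.795]
[(214, 289, 303), (215, 289, 304), (216, 289, 303), (217, 290, 302), (218, 291, 302), (219, 292, 301), (220, 294, 298)]
col 297 [[248, 228, 0], [209, 156, 0], [218, 205, 171], [188, 186, 173], [145, 139, 126], [132, 121, 108]]
```

Re-seated at the same height with no side load: the collar is home. Pause, then draw out.

Emit:
carry_out(linear=[[0, 0, 0], [0, 0, 0], [0, 0, 0], [0, 0, 0], [0, 0, 0], [0.004, 0, -0.0026], [0.015, 0, -0.0097], [0.03, 0, -0.0193]], turn=[[0, 0, 0], [0, 0, 0], [0, 0, 0], [0, 0, 0], [0, 0, 0], [0, 0, 0], [0, 0, 0], [0, 0, 0]], jaw=[0.01, 0.01, 0.01, 0.01, 0.01, 0.01, 0.01, 0.01])

```text
clock: 13.1
position: [0.4499, -0.183, 0.2279]
tool_rot: [-0.391, -0.505, 0.721, -0.269]
wrist_force: [-0.1, -0.3, -0.8]
grip_width: 0.171
```

Emit:
carry_out(linear=[[0.018, 0, -0.0116], [0.036, 0, -0.0232], [0.054, 0, -0.0348], [0.072, 0, -0.0464], [0.09, 0, -0.058], [0.11, 0, -0.071], [0.13, 0, -0.084], [0.13, 0, -0.084]], turn=[[0, 0, 0], [0, 0, 0], [0, 0, 0], [0, 0, 0], [0, 0, 0], [0, 0, 0], [0, 0, 0], [0, 0, 0]], jaw=[0.01, 0.01, 0.01, 0.01, 0.01, 0.01, 0.01, 0.01])

```text
clock: 13.9
position: [0.451, -0.1846, 0.385]
tool_rot: [-0.389, -0.504, 0.722, -0.271]
wrist_force: [-1.2, 0.2, 0.2]
grip_width: 0.176
```

```bash
python3 - <<'E'
from plan import *
s,R0,g=st();p=fitp().x;print(p)
# final pose: rod level, tip over tray centre at z~.15; search rod azimuth, tool tilted as gripped
tray=np.array([.489,.001,0]);best=[]
v=uT/np.linalg.norm(uT)
for az in range(-180,180,20):
    a=np.radians(az);dd=np.array([np.cos(a),np.sin(a),0])
    # tool x,y,z: v in tool frame -> dd ; keep tool y ~horizontal, z down-ish
    yT=np.cross(v,[v[2],0,-v[0]]);A=np.array([v,[0,1,0]]);B=np.array([dd,np.cross([0,0,1.],dd)*1.])
    for sgn in(1,-1):
        Rt=R.align_vectors(np.array([dd,sgn*np.cross([0,0,1.],dd)]),A,weights=[100,1])[0]
        if Rt.as_matrix()[2,2]>0: continue
        g1=tray+[0,0,.15]-.155*dd;X=g1+Rt.apply([0,0,.005])
        b=ik(p,X,Rt,1,q0=s["qpos"])
        if b[0]<.003: best.append((np.abs(b[1]-s["qpos"]).max(),az,b[1],X,Rt))
best.sort(key=lambda t:t[0])
for t in best[:6]:print(t[0],t[1],t[2],t[3])
pickle.dump(best[:6],open("fin.pkl","wb"))
E
```

```text
13.9 g [ 0.452 -0.181  0.388] rod [ 0.004  0.    -1.   ] 0.1756375562439857 F [-1.213  0.24   0.234] M [ 0.878 -0.265  0.002] q [-0.12   0.591 -0.121  1.823  0.831  1.5    2.136]
[ 0.347  0.    -0.019  0.563 -0.    -0.027 -0.     0.345  0.    -0.     0.312]
1.29317251482665 60 [ 1.173  0.965 -0.997  2.238  0.743  0.27   2.367] [ 0.413 -0.131  0.146]
1.3115212784396426 80 [ 1.192  1.188 -1.293  1.922  0.736  0.836  2.649] [ 0.463 -0.149  0.146]
1.3822582216275463 40 [ 1.262  1.183 -1.46   2.55   1.862  0.722  0.78 ] [ 0.372 -0.097  0.146]
1.672852124008556 -60 [-1.284  0.995  0.866  2.291 -0.617  0.207  0.463] [0.413 0.133 0.146]
2.1839920759694165 -80 [-1.189  1.046  0.89   1.981 -0.35   0.612 -0.048] [0.463 0.151 0.146]
2.461521409719226 -100 [-1.02   1.095  0.861  1.688 -0.316  0.951 -0.326] [0.515 0.151 0.146]
```

```bash
python3 - <<'E'
from plan import *; from cell import env
s=env.read_state();p=fitp().x;q=s["qpos"];v=uT/np.linalg.norm(uT)
for az in(-80,-100):
    a=np.radians(az);dd=np.array([np.cos(a),np.sin(a),0])
    Rt=[Q for Q in (R.align_vectors(np.array([dd,k*np.cross([0,0,1.],dd)]),np.array([v,[0,1,0]]),weights=[100,1])[0] for k in(1,-1)) if Q.as_matrix()[2,2]<0][0]
    X=np.array([.489,.001,.14])-.155*dd+Rt.apply([0,0,.005])
    b=ik(p,X,Rt,1,q0=np.array([-1.1,.9,.3,1.55,.26,.98,-.5]));print(az,b[0],b[1],X)
    if az==-80: qt=b[1]
N=24;P=[]
for i in range(1,N+1):
    F=fkp(p,q+(qt-q)*i/N);X=F[0]+[0,0,.06*min(1,i/8,(N-i)/8)];P.append((X,F[1]))
    if i%3==0:print(i,X,"tip",X+F[1].apply(-np.array([0,0,.005])+.155*v))
pickle.dump(P,open("P3.pkl","wb"));rows(s,P[:8])
E
```

```text
-80 8.712972290828541e-07 [-0.997  0.912  0.48   1.975  0.251  0.603 -0.685] [0.463 0.151 0.136]
-100 1.9825344804575366e-07 [-0.845  0.976  0.458  1.681  0.087  0.92  -0.738] [0.515 0.151 0.136]
3 [ 0.46  -0.141  0.365] tip [ 0.503 -0.145  0.219]
6 [ 0.464 -0.096  0.348] tip [ 0.542 -0.115  0.218]
9 [ 0.466 -0.052  0.326] tip [ 0.569 -0.092  0.222]
12 [ 0.465 -0.009  0.293] tip [ 0.581 -0.074  0.219]
15 [0.464 0.033 0.263] tip [ 0.576 -0.06   0.22 ]
18 [0.462 0.073 0.222] tip [ 0.557 -0.045  0.205]
21 [0.462 0.112 0.177] tip [ 0.526 -0.026  0.177]
24 [0.463 0.151 0.136] tip [0.489 0.001 0.14 ]
[-0.014, 0.002, -0.008] [0.3, -1.3, 5.8]
[-0.028, 0.004, -0.017] [0.5, -2.6, 11.7]
[-0.041, 0.007, -0.026] [0.5, -3.9, 17.7]
[-0.054, 0.01, -0.035] [0.4, -5.2, 23.8]
[-0.067, 0.014, -0.043] [0.2, -6.5, 29.9]
[-0.079, 0.018, -0.052] [-0.2, -7.7, 36.0]
[-0.091, 0.023, -0.062] [-0.6, -9.0, 42.3]
[-0.103, 0.027, -0.071] [-1.2, -10.2, 48.6]
```

Emit:
carry_out(linear=[[-0.014, 0.002, -0.008], [-0.028, 0.004, -0.017], [-0.041, 0.007, -0.026], [-0.054, 0.01, -0.035], [-0.067, 0.014, -0.043], [-0.079, 0.018, -0.052], [-0.091, 0.023, -0.062], [-0.103, 0.027, -0.071]], turn=[[0.3, -1.3, 5.8], [0.5, -2.6, 11.7], [0.5, -3.9, 17.7], [0.4, -5.2, 23.8], [0.2, -6.5, 29.9], [-0.2, -7.7, 36], [-0.6, -9, 42.3], [-1.2, -10.2, 48.6]], jaw=[0.01, 0.01, 0.01, 0.01, 0.01, 0.01, 0.01, 0.01])

```text
clock: 14.7
position: [0.4644, -0.0656, 0.3347]
tool_rot: [-0.186, -0.18, 0.898, -0.355]
wrist_force: [0.6, 0.4, -0.2]
grip_width: 0.172
```

```bash
python3 - <<'E'
from plan import *
s,R0,g=st();P=pickle.load(open("P3.pkl","rb"));print(s["position"]-P[7][0]);rows(s,P[8:16])
E
```

```text
14.7 g [ 0.465 -0.062  0.338] rod [ 0.612 -0.231 -0.756] 0.17152566774050762 F [ 0.565  0.36  -0.198] M [ 0.738 -0.196 -0.002] q [-0.352  0.613 -0.024  1.817  0.649  1.355  1.231]
[-0.001  0.001 -0.003]
[-0.007, 0.014, -0.004] [-0.6, -1.2, 6.4]
[-0.015, 0.03, -0.007] [-1.3, -2.2, 12.8]
[-0.023, 0.046, -0.009] [-2.1, -3.1, 19.4]
[-0.03, 0.062, -0.012] [-2.9, -4.0, 25.9]
[-0.038, 0.078, -0.015] [-3.9, -4.8, 32.5]
[-0.044, 0.093, -0.018] [-4.9, -5.6, 39.2]
[-0.051, 0.109, -0.021] [-6.0, -6.4, 45.9]
[-0.057, 0.123, -0.024] [-7.3, -7.1, 52.6]
```

Emit:
carry_out(linear=[[-0.007, 0.014, -0.004], [-0.015, 0.03, -0.007], [-0.023, 0.046, -0.009], [-0.03, 0.062, -0.012], [-0.038, 0.078, -0.015], [-0.044, 0.093, -0.018], [-0.051, 0.109, -0.021], [-0.057, 0.123, -0.024]], turn=[[-0.6, -1.2, 6.4], [-1.3, -2.2, 12.8], [-2.1, -3.1, 19.4], [-2.9, -4, 25.9], [-3.9, -4.8, 32.5], [-4.9, -5.6, 39.2], [-6, -6.4, 45.9], [-7.3, -7.1, 52.6]], jaw=[0.01, 0.01, 0.01, 0.01, 0.01, 0.01, 0.01, 0.01])

```text
clock: 15.5
position: [0.4622, 0.0462, 0.2542]
tool_rot: [0.033, 0.228, 0.914, -0.333]
wrist_force: [1.0, -0.1, -0.5]
grip_width: 0.169
```

```bash
python3 - <<'E'
from plan import *
s,R0,g=st();P=pickle.load(open("P3.pkl","rb"));print(s["position"]-P[15][0]);rows(s,P[16:])
E
```

```text
15.5 g [0.463 0.049 0.258] rod [ 0.695 -0.675 -0.246] 0.1694373522991436 F [ 0.952 -0.101 -0.541] M [ 0.664 -0.067 -0.016] q [-0.628  0.689  0.146  1.883  0.504  1.074  0.23 ]
[-0.001 -0.     0.   ]
[0.009, 0.019, 0.004] [-1.2, -0.6, 6.8]
[0.018, 0.037, 0.008] [-2.5, -1.1, 13.7]
[0.026, 0.055, 0.012] [-3.9, -1.5, 20.5]
[0.035, 0.073, 0.016] [-5.4, -1.8, 27.4]
[0.043, 0.09, 0.019] [-7.1, -1.9, 34.3]
[0.051, 0.108, 0.022] [-8.8, -2.0, 41.2]
[0.059, 0.124, 0.024] [-10.7, -1.9, 48.2]
[0.066, 0.141, 0.026] [-12.7, -1.7, 55.1]
```

Emit:
carry_out(linear=[[0.009, 0.019, 0.004], [0.018, 0.037, 0.008], [0.026, 0.055, 0.012], [0.035, 0.073, 0.016], [0.043, 0.09, 0.019], [0.051, 0.108, 0.022], [0.059, 0.124, 0.024], [0.066, 0.141, 0.026]], turn=[[-1.2, -0.6, 6.8], [-2.5, -1.1, 13.7], [-3.9, -1.5, 20.5], [-5.4, -1.8, 27.4], [-7.1, -1.9, 34.3], [-8.8, -2, 41.2], [-10.7, -1.9, 48.2], [-12.7, -1.7, 55.1]], jaw=[0.01, 0.01, 0.01, 0.01, 0.01, 0.01, 0.01, 0.01])

```text
clock: 16.3
position: [0.4622, 0.1507, 0.1363]
tool_rot: [0.22, 0.615, 0.735, -0.184]
wrist_force: [-0.8, 0.8, -0.9]
grip_width: 0.17
```

Emit:
carry_out(linear=[[0, 0, 0], [0, 0, 0], [0, 0, 0], [0, 0, 0], [0, 0, 0]], turn=[[0, 0, 0], [0, 0, 0], [0, 0, 0], [0, 0, 0], [0, 0, 0]], jaw=[0.01, 0.01, 0.01, 0.01, 0.01])

```text
clock: 16.8
position: [0.4632, 0.1498, 0.1381]
tool_rot: [0.22, 0.613, 0.736, -0.184]
wrist_force: [0.8, -0.3, 0.3]
grip_width: 0.174
```

```bash
python3 - <<'E'
from plan import *; from cell import cams
s,R0,g=st();tip=g+.155*R0.apply(uT);print("tip",tip,"qd",np.abs(s["qd"]).max())
D={n:cams.get_image(n) for n in("side","top")};pickle.dump(D,open("d4.pkl","wb"));T=Cam(D["top"]);S=Cam(D["side"]);print(T.proj(tip),S.proj(tip))
z=lambda a:cv2.resize(a,(400,400),interpolation=cv2.INTER_CUBIC)
cv2.imwrite("pics/end.png",np.hstack([z(D["top"]["image"][130:280,175:325]),z(D["side"]["image"][90:270,160:340])])[:,:,::-1])
E
```

```text
16.8 g [0.463 0.152 0.142] rod [ 0.175 -0.985  0.   ] 0.174112397370487 F [ 0.824 -0.278  0.301] M [ 0.59   0.158 -0.037] q [-0.963  0.893  0.421  1.973  0.328  0.624 -0.758]
tip [ 0.49  -0.     0.142] qd 0.004699065425231616
[268.533 198.04 ] [252.455 178.185]
```

View pics/end.png

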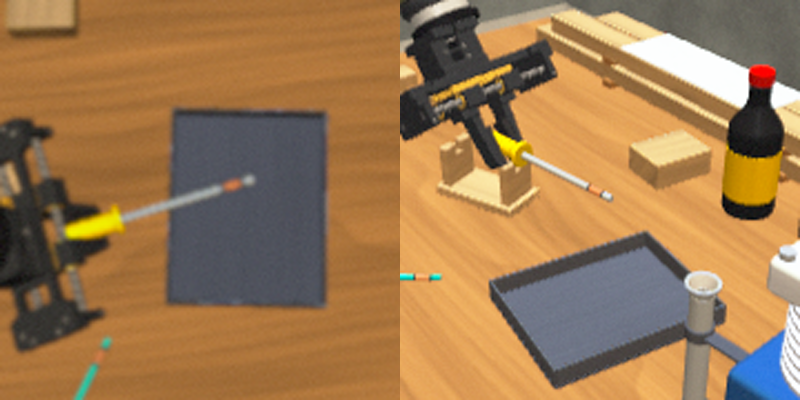

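The final view shows the rod level, held by the handle and clear of everything. The tip (top px (268.4,197.2), side px (253.8,178.4)) agrees with the predicted (268.5,198.0) and (252.5,178.2). Handing in.

```bash
python3 -c "
from cell import env
print(env.sign_off()); s=env.read_state(); print(s['clock'],s['position'],s['grip_width'],s['wrist_force'])"
```

```text
the job is handed in; nothing more can be done
None
the job is handed in; nothing more can be done
```

I took the larger yellow-handled dipstick from the oak rest, pushed it down the tube until its collar seated, paused, drew it straight out, and handed in at about 17 s. It was held level with the tip above the middle of the drip tray; no verdict is reported.

**Seating:** The reaction was 10 to 23 N. After I lifted it a few millimetres and put it back down 2 mm to one side, it stopped at the same height. I then held it there for more than half a second.

**At hand-in:** The rod was level and still, and the fingers were on the handle. The tip was at about (0.49, 0.00, 0.14) m, and the position predicted from the arm agreed with both cameras to within about 1.5 pixels. Wrist force was about 1 N. I saw no contact, and the offcut and bottle looked unmoved.

**Checks that disagreed:**
- **Mouth position:** The two cameras differed by about 3 mm on where the tube's mouth is.
- **Rod angle in the grip:** My first estimate was about 1.6° out, and I corrected it from the side view before inserting.
- **Collar height:** The arm's reading put the collar 3 to 4 mm above the mouth if the grip was exactly 30 mm from the collar. I took this as grip offset, because the stop was firm and repeated at the same height.
- **Grip width:** It read 15 mm on an 18 mm handle, and I did not find out why.

I viewed 12 pictures, two over the budget of 10.

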